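# Load the green bean cassette into the coffee grinder

### The arm

A 7-joint arm with a two-finger parallel gripper is mounted at the origin on the work surface. World frame = base frame: x ahead of the robot, y to its left, z up, the work surface at z = 0. Lengths are in mm, angles in rad, forces in N, time in s.
With the tool pointing down it reaches from about 425 to 950 mm from the base axis. Payload 4.7 kg.
Tool frame: the origin (TCP) lies on the mounting face of the last link; the fingertips stand 182 mm ahead of it and the grasp point (between the pads) lies 164 mm ahead of it; z points along the fingers, y is the line along which they close (so a half turn about z gives the same grasp; the last joint's range is limited). The gripper opens to 87 mm and grips with 3 to 60 N. Pads are 19 mm wide; open, the fingers measure 117 mm over their backs; the gripper's body (75 mm by 190 mm) begins 51 mm behind the grasp point.
Start: joints at [-1.195, 0.469, -0.049, 1.532, 0.024, 1.141, -0.082], TCP at [265.802, 620.467, 404.773] pointing down, gripper open.
Joint ranges: [-2.59, 2.59], [-0.33, 1.99], [-1.39, 1.29], [0.1, 2.45], [-1.04, 4.18], [0.21, 1.99], [-2.66, 2.66]. Speed limits (rad/s): [2.57, 2.57, 3.14, 3.14, 3.14, 3.14, 3.14].

### API

Orientations are given as a unit quaternion [w, x, y, z].
In Python, from plant import arm, viewer gives the robot as it stands. The module is installed in compiled form; this text tells all that it offers.
- The arm moves only by the tool step_arm, never from a script. Its arguments are lists of equal length, an entry for each row: "slide": the shift along the world's x, y, z in cm, a list of three; "rot": the turn, a rotation vector about the world's x, y, z in rad, a list of three. In form: {"slide": [[tx, ty, tz], ...], "rot": [[rx, ry, rz], ...]}. A call has exactly 8 rows; each row shifts and turns the commanded pose from where the row before left it; what a row does not reach is not made up. A row lasts 1/10 s, in which the tool goes at most 50 mm and 8.59 degrees, less where a joint would pass 70% of its speed; a pose out of reach is approached as far as the arm can. A call is refused whole if a number of a shift passes 5 or a number of a turn 0.15, either way. A call with a gripper value outside its range is refused whole. "jaw" is the closure in counts, from 0 (fully open) to 255 (shut), set as the call begins (left out, the last holds). The fingers move at their own pace and stop on an object; the grip force is fixed at half the most. Time passes only in rows, so rows that do not move let the fingers close, or fill a call up. It gives the time, the measured TCP pose, the force, the opening and the grip force at its end, in the units of the state.
- arm.state(): the state, without advancing time (a new reading comes with each control period).
- viewer.grab_frame(name): name is "scene" or "top"; returns a dict with "image" (420x560x3 uint8, red, green, blue), "range_z" (420x560 float32, mm along the optical axis (not along the pixel's ray), 0 where there is no reading), "fx", "fy", "cx", "cy" (pixels), "k1" (the pictures are not rectified: a ray, as slopes to the right and down, at radius r is drawn at 1 + k1 r^2 times it, then the intrinsics apply), "rvec" (rotation vector, rad) and "tvec" (3), from world to camera coordinates, as OpenCV has them. Camera axes: x right, y down, z forward; pixel columns grow to the right and rows downward; lengths in mm; the calibration is good to about 2 mm. A picture is of the moment at which its call begins.
- arm.close_job(): hands the job in; it is judged then, once.
The state is a dict: "clock": time; "q": joint angles; "joint_vel": joint speeds; "joint_efforts": joint torques, N m; "tcp_pos": TCP position; "tool_rot": TCP orientation; "wrist_force": force on the tool from outside, world axes, zero at the start; "moment": the same for the moment, N m; "grip_width": finger opening in mm; "grasp_force": force on a finger pad.
Only numpy, scipy, OpenCV 4.12 (cv2) and the standard library are available. Lean on these libraries where they do the work, as an engineer would, in place of code of your own. Each camera call takes 0.05 s, during which the arm holds its last target. There are 200 camera calls.

### The job

Load the coffee grinder with the green-lidded bean cassette: tip it forward out of the tight row by its top edge until it leans on the rack's front rail by itself, then take it by its spine side and lower it, lid up, into the grinder's empty sloping cradle until it stands on the spring seat before you let go. Then swing the red-knobbed clamp arm over it and press it fully closed, so that the cassette is driven home and stays clamped. Leave the other three cassettes and the mug standing where they are.

Things in the scene. Friction and masses are not known exactly. Their poses are not given: they have to be found in the camera images.
- cassette_green: The bean cassette to load: upright dark box, green lid and labels, 80 deep (x) x 44 thick (y) x 150 tall (z) mm, 0.20 to 0.30 kg. Origin: centre of its underside; z up to the lid, -x is the spine (narrow face towards the robot). It stands in any of four places in a row of like cassettes, 1.5 mm apart, tops level, backs flush within 2 mm.
- cassette_green_toe (a point): Middle of the green cassette's lower front edge (cassette -40, 0, 0 mm). It tips about this edge: past its balance point at 28 degrees it falls gently on, leans on the front rail at 30 to 40 degrees (the edge may slide back a few mm), top towards the robot, and stays there.
- cassette_white: Bystander cassette with a white lid, same size and axes as the green one.
- cassette_orange: Bystander cassette with an orange lid, same size and axes as the green one.
- cassette_blue: Bystander cassette with a blue lid, same size and axes as the green one.
- rack: Fixed oak rack, 188 mm wide inside (y), front towards -x. Origin: on the counter under the middle of the row. Its floor is 20 mm up; cassettes stand with fronts at rack x = -40, backs at +40 mm. Oak ends 65 mm high, 12 thick. Back open but for a 6 mm rail at x = +48, 45 mm up, and two posts at x = +85, y = +-100.
- front_rail (a point): Middle of the rack's front rail, a 6 mm steel rod along the rack's y at rack (-68, 0, 60) mm. The tipped cassette leans on it.
- cup_shelf (a point): Middle of the front lower edge of the glass shelf over the row's rear half, at rack (30, 0, 286) mm. The shelf goes back to x = +110 and +-107 in y, its cups up to 356 mm. A tool reaching behind the row's top edge must come in tilted from the front (some 40 degrees) to clear it.
- grinder: Fixed coffee grinder, a sloping cradle on top. Origin: on the counter under its foot, which spans x -105 to +145, y +-75 mm; x points away from the robot at yaw 0, z up. The cradle's axis v = (-0.545, 0, 0.839) leans 33 degrees (0.576 rad), upper end to -x; across it u = (0.839, 0, 0.545). A cassette lies with its spine on the bed: its x along u, its z along v.
- cradle_home (a point): Where the centre of the cassette's underside is when fully home, at grinder (75, 0, 110) mm. From here: bed surface at u = -40 mm up to v = 96, then a 26 mm wide mast (u -46 to -52) up to the clamp hinge; channel 49 mm wide (y), side walls to v = 54 with flared lips to 70; front wall at u = +44 to v = 36, flared lip to 50.
- seat_top (a point): Centre of the top of the spring seat (76 x 44 mm rubber plate) at the cradle's lower end, on which the cassette's underside comes to rest. Its z axis is v, its x axis u. Free, it stands 8 mm up v from cradle_home.
- seat (a joint): How far the spring seat is pressed down the cradle's axis (m): 0 free, 0.008 with the cassette driven home by the closed clamp, 0.010 its stop. It pushes back with 3 N at 0 and 5 N at 0.008, so it carries the cassette's own weight unpressed.
- clamp (a joint): Angle of the clamp arm (rad): 0 fully closed (arm across the lid, along u), growing as it opens up and back towards the robot, at most 2.6; starts at 1.9 to 2.3. The stiff hinge (0.32 N m) stays where it is left; the last 0.15 rad takes about 6 N at the knob, as it drives the cassette down.
- clamp_hinge (a point): Axis of the clamp hinge, along the grinder's y, at u = -56, v = 162 mm from cradle_home. The steel arm is 14 mm wide (y), 8 thick and 108 long, with a rubber pad under it 37 to 67 mm out.
- clamp_knob (a point): Centre of the red ball knob, 24 mm across, at the arm's end: 112 mm out along the arm from the hinge and 4 mm to the side that is uppermost when closed.
- mug: Bystander: a blue mug, 80 mm across, 92 high, on the counter before the grinder and rack. Origin: centre of its underside.
There are look-alikes about, which are no part of the job. Leave any purple look-alike of the cassette_green alone.

How it is judged (in metres and radians):
On the way, in this order (a step that is already met when the one before it is completed fails the run):
1. the fingers tip the green cassette by its top edge (angle between cassette_green's own z axis and vertical above 0.12 rad and contact force between the fingers and cassette_green above 0.2 N and z of the grasp point in the frame of cassette_green above 0.12 m and z of cassette_green_toe in the frame of rack below 0.03 m), for 0.05 s.
2. the green cassette has been tipped forward and leans by itself, let go, its lower front edge still on the rack's floor (angle between cassette_green's own z axis and vertical between 0.45 and 0.85 rad and z of cassette_green_toe in the frame of rack below 0.03 m and x of cassette_green_toe in the frame of rack above -0.06 m and contact force between the fingers and cassette_green below 0.3 N), for 0.3 s.
3. it is lifted clear of the rack in the gripper, held on the spine half (z of cassette_green_toe in the frame of rack above 0.065 m and contact force between the fingers and cassette_green above 1 N and x of the grasp point in the frame of cassette_green below 0.01 m), for 0.1 s.
4. it is lowered onto the spring seat in the cradle, still held, the clamp open (z of cassette_green in the frame of seat_top below 0.012 m and distance between cassette_green and seat_top below 0.016 m and angle between the z axis of cassette_green and the z axis of seat_top, either way round below 0.15 rad and contact force between the fingers and cassette_green above 0.5 N and value of joint clamp above 1 rad), for 0.1 s.
At the end, for the whole second after the job is handed in: Clamp closed (within 0.06 rad) on the green cassette, lid up on the seat (within 7 mm and 4 degrees), seat driven down 5.5 mm or more, cassette at rest. The other three cassettes upright (within 0.1 rad) and within 30 mm of their start, the mug within 30 mm of its start (value of joint clamp below 0.06 rad and value of joint seat above 0.0055 m and distance between cassette_green and seat_top below 0.007 m and angle between the z axis of cassette_green and the z axis of seat_top, either way round below 0.07 rad and linear speed of cassette_green below 0.02 m/s and angle between each of cassette_white, cassette_orange, cassette_blue's own z axis and vertical below 0.1 rad and distance of each of cassette_white, cassette_orange, cassette_blue, mug from where it was at the start of the episode below 0.03 m); the robot touches nothing.
It fails at once if another cassette is toppled or dragged out of the row (angle between any of cassette_white, cassette_orange, cassette_blue's own z axis and vertical above 0.35 rad or distance of any of cassette_white, cassette_orange, cassette_blue from where it was at the start of the episode above 0.05 m).
It fails at once if the mug is knocked (angle between mug's own z axis and vertical above 0.3 rad or distance of mug from where it was at the start of the episode above 0.05 m).
It fails at once if the green cassette falls to the counter (contact force between cassette_green and table above 0.5 N).
It also fails if it takes over 72 s, if anything falls off the work surface, if the arm or the gripper's body presses on something with over 40 N, if the wrist force passes 120 N, or if a joint passes its speed limit or range.

## Working session

There is one attempt and no reset: what is moved stays moved. The work goes in short steps, Python scripts to look and compute and a tool call to move; the robot and the scene stay as the last step left them, time stands still between calls to the robot, and variables do not carry over. Pictures are saved under pics/ and viewed, at most 10 in all, crops included, and the job is handed in when it is done.

Besides the shell and the picture viewer there is one more tool, called after ">>>" by a JSON object that holds its "name" and its "arguments", one argument or row to a line. step_arm: Moves the arm, as the interface text tells. Its arguments: {"type":"object","properties":{"slide":{"type":"array","items":{"type":"array","items":{"type":"number"}}},"rot":{"type":"array","items":{"type":"array","items":{"type":"number"}}},"jaw":{"type":"number"}},"required":["slide","rot"]}

```bash
mkdir -p pics; cat > h.py <<'E'
import numpy as np, cv2
from scipy.spatial.transform import Rotation as R
from plant import arm, viewer
def grab(n):
    f=viewer.grab_frame(n); return f
def K(f): return np.array([[f['fx'],0,f['cx']],[0,f['fy'],f['cy']],[0,0,1.]])
def ray(f,uv):
    p=cv2.undistortPoints(np.array(uv,float).reshape(-1,1,2),K(f),np.array([f['k1'],0,0,0,0.]))[:,0]
    Rm=cv2.Rodrigues(np.array(f['rvec'],float))[0]; t=np.array(f['tvec'],float).ravel()
    d=np.c_[p,np.ones(len(p))]@Rm; return -Rm.T@t, d   # d scaled: depth z=1
def pts(f,uv):
    uv=np.array(uv,float).reshape(-1,2); o,d=ray(f,uv)
    z=f['range_z'][uv[:,1].round().astype(int),uv[:,0].round().astype(int)]
    return o+d*z[:,None]
def plane(f,uv,h):
    o,d=ray(f,uv); return o+d*((h-o[2])/d[:,2])[:,None]
def cloud(f):
    H,W=f['range_z'].shape; v,u=np.mgrid[:H,:W]
    P=pts(f,np.c_[u.ravel(),v.ravel()]).reshape(H,W,3); P[f['range_z']==0]=np.nan; return P
def proj(f,X):
    return cv2.projectPoints(np.array(X,float).reshape(-1,1,3),np.array(f['rvec'],float),np.array(f['tvec'],float),K(f),np.array([f['k1'],0,0,0,0.]))[0][:,0]
def save(f,n,box=None,s=1):
    im=f['image'][...,::-1]
    if box: im=im[box[1]:box[3],box[0]:box[2]]
    cv2.imwrite('pics/'+n+'.png',cv2.resize(im,None,fx=s,fy=s,interpolation=cv2.INTER_CUBIC))
E
python3 - <<'E'
from h import *
for n in('scene','top'):
    f=grab(n); save(f,n+'0'); o,_=ray(f,[[280,210]]); print(n,o,_)
s=arm.state(); print(s['tcp_pos'],s['tool_rot'],s['clock'],s['wrist_force'])
E
```

```text
scene [ 345.57816692 -259.49281834 1247.06935958] [[ 0.15799759  0.26975101 -0.94994321]]
top [ 366.07427343   29.80450272 1103.24862307] [[ 0.20550652 -0.00744521 -0.97870092]]
[265.74221599 620.25738734 403.79755315] [-1.44922365e-04  2.01009215e-01  9.79588949e-01 -8.74705934e-04] 0.1 [ 0.15702069 -0.27396248 -0.77695021]
```

View pics/scene0.png

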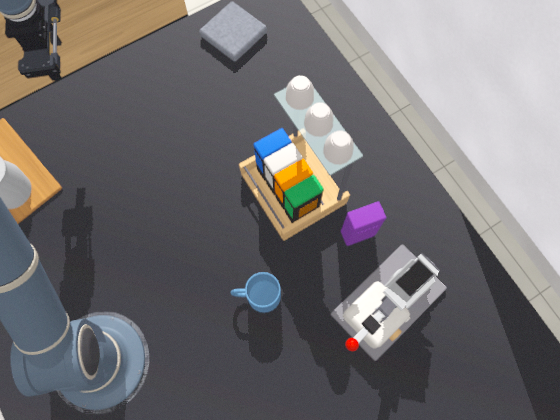

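View pics/top0.png

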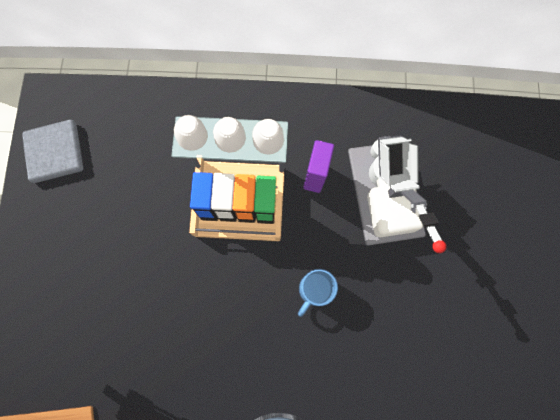

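The green lid is at scene (303,193) and top (265,198), at the right-hand end of the row. The purple look-alike stands alone at scene (363,224) and top (319,167), so the one in the row with the green lid fits the description. The grinder is at top (388,190) with its red knob at (439,246), and the mug is at (319,288). Next I'll measure these and crop in to confirm.

```bash
python3 - <<'E'
from h import *
F={n:grab(n) for n in('scene','top')}
rng=dict(green=(45,85,100,60),blue=(105,125,150,80),orange=(8,20,180,120),red=(-5,4,200,120),purple=(135,155,120,60))
for n,f in F.items():
    hsv=cv2.cvtColor(f['image'],cv2.COLOR_RGB2HSV).astype(int); P=cloud(f)
    for c,(a,b,s,v) in rng.items():
        h=hsv[...,0]; hh=np.where(h>170,h-180,h)
        m=((hh>=a)&(hh<=b)&(hsv[...,1]>s)&(hsv[...,2]>v)).astype(np.uint8)
        k,l,st,ce=cv2.connectedComponentsWithStats(m)
        for i in np.argsort(-st[1:,4])[:2]+1:
            if st[i,4]<25: continue
            mm=l==i; Q=P[mm]; Q=Q[~np.isnan(Q[:,0])]
            z=np.percentile(Q[:,2],90); T=Q[abs(Q[:,2]-z)<5]
            print(n,c,st[i,4],ce[i].round(),'med',np.median(Q,0).round(),'ztop',z.round(1),'topc',T.mean(0).round(1),len(T))
            if c in('green','blue','orange','purple') and len(T)>30:
                r=cv2.minAreaRect(T[:,:2].astype(np.float32)); print('   rect',np.round(r[0],1),np.round(r[1],1),round(r[2],1))
    H=P[...,2]; print(n)
save(F['top'],'crop_g',(150,100,460,270),2.5)
np.savez('f0.npz',s=cloud(F['scene']),t=cloud(F['top']))
E
```

```text
scene green 812 [301. 193.] med [586.  57. 170.] ztop 172.9 topc [593.8  58.3 171. ] 565
   rect [594.   58.2] [42.5 77.8] 89.5
scene blue 687 [270. 145.] med [588. 194. 169.] ztop 172.7 topc [593.9 193.8 170.7] 483
   rect [594.9 194.8] [41.6 78.8] 88.7
scene orange 472 [291. 180.] med [585.  96. 169.] ztop 172.8 topc [596.8  96.8 170.8] 298
   rect [594.9 102.5] [77.7 42.8] 0.8
scene orange 120 [307. 208.] med [595.  38.  97.] ztop 119.4 topc [595.3  37.9 119.4] 19
scene red 123 [351. 344.] med [ 482. -273.  287.] ztop 289.8 topc [ 483.  -273.6  287.8] 83
scene purple 1270 [362. 223.] med [675. -67. 146.] ztop 152.4 topc [685.8 -59.4 150.9] 606
   rect [685.6 -58.9] [43.4 80.4] 79.4
scene
top green 842 [265. 197.] med [589.  57. 168.] ztop 170.2 topc [596.7  56.6 168.2] 671
   rect [597.3  56.7] [78.6 42.4] 0.3
top blue 730 [201. 191.] med [596. 193. 168.] ztop 170.1 topc [597.1 192.8 168.2] 666
   rect [597.3 193.1] [79.4 43. ] 0.1
top blue 96 [204. 214.] med [558. 191. 105.] ztop 136.3 topc [557.9 191.2 136.3] 15
top orange 353 [247. 193.] med [603.  91. 168.] ztop 170.1 topc [598.7  93.7 168.2] 327
   rect [594.8 101.2] [73.3 42.1] 0.3
top orange 90 [244. 216.] med [558. 102. 105.] ztop 135.1 topc [558.4 103.8 135.7] 14
top purple 988 [318. 166.] med [672. -59. 147.] ztop 150.2 topc [688.3 -61.8 148.6] 627
   rect [688.5 -61.9] [42.6 80.2] 79.8
top
```

View pics/crop_g.png

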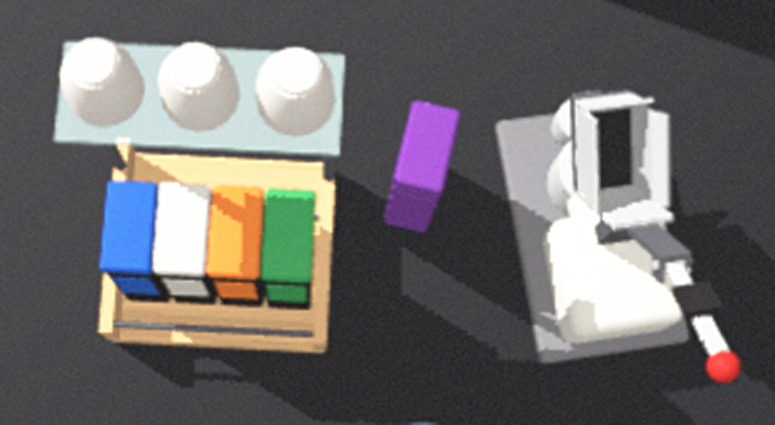

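The crop confirms it: the green lid at crop (290,225) is the right-hand one of the four in the rack, and the purple box stands alone on the counter. The lid top is at about (595.5, 57.5, 170) with yaw near 0, which matches 20+150 mm. Next is the grinder pose.

```bash
python3 - <<'E'
from h import *
d=np.load('f0.npz')
for n in 'st':
    P=d[n].reshape(-1,3); P=P[~np.isnan(P[:,0])]
    G=P[(P[:,0]>480)&(P[:,0]<850)&(P[:,1]>-400)&(P[:,1]<-110)]
    h,e=np.histogram(G[:,2],bins=np.arange(-6,330,6)); print(n,[(int(a),int(b)) for a,b in zip(e,h) if b>15])
    for lo,hi in((6,14),(10,18),(14,24)):
        B=G[(G[:,2]>lo)&(G[:,2]<hi)]
        if len(B)>50: 
            r=cv2.minAreaRect(B[:,:2].astype(np.float32)); print(lo,hi,len(B),np.round(r[0],1),np.round(r[1],1),round(r[2],2))
    print('mug',(lambda M:(cv2.minEnclosingCircle(M[:,:2].astype(np.float32)),len(M)))(P[(abs(P[:,0]-440)<70)&(abs(P[:,1]+55)<90)&(P[:,2]>84)&(P[:,2]<100)]))
    # cluster above channel: print points over 130 high
    k=P[(P[:,0]>440)&(P[:,0]<540)&(P[:,1]>-330)&(P[:,1]<-220)&(P[:,2]>240)]
    print('knobside',k.min(0).round(),k.max(0).round(),len(k))
E
```

```text
s [(-6, 4278), (0, 7040), (6, 287), (12, 1675), (18, 651), (30, 17), (36, 18), (48, 30), (54, 44), (60, 79), (66, 146), (72, 785), (78, 772), (84, 18), (90, 28), (96, 130), (102, 132), (108, 132), (114, 126), (120, 170), (126, 133), (132, 150), (138, 76), (144, 83), (150, 96), (156, 102), (162, 111), (168, 124), (174, 92), (180, 86), (186, 42), (192, 23), (210, 27), (216, 53), (222, 80), (228, 32), (246, 45), (252, 73), (258, 97), (264, 50), (270, 32), (276, 26), (282, 47), (288, 31)]
6 14 586 [ 664.2 -254.8] [288.4 365.5] 89.52
10 18 1751 [ 660.3 -237.6] [363.9 168.6] 16.28
14 24 2027 [ 651.8 -239.6] [250.3 149.4] 11.27
mug (((405.5068054199219, -69.08619689941406), 40.81492614746094), 211)
knobside [ 472. -285.  254.] [ 540. -247.  294.] 371
t [(-6, 6252), (0, 2661), (6, 242), (12, 1431), (18, 105), (24, 47), (30, 61), (36, 61), (42, 84), (48, 88), (54, 55), (60, 83), (66, 239), (72, 1232), (78, 333), (84, 33), (90, 67), (96, 129), (102, 114), (108, 135), (114, 160), (120, 181), (126, 157), (132, 139), (138, 97), (144, 132), (150, 127), (156, 110), (162, 156), (168, 91), (174, 95), (180, 58), (186, 34), (192, 20), (198, 21), (204, 24), (210, 32), (216, 57), (222, 76), (228, 27), (246, 59), (252, 95), (258, 111), (264, 39), (270, 40), (276, 28), (282, 63)]
6 14 712 [ 666.9 -289.9] [252.  252.5] 11.73
10 18 1601 [ 656.4 -240.1] [251.3 150. ] 11.37
14 24 1066 [ 655.7 -239. ] [251.  147.7] 11.86
mug (((408.90765380859375, -73.44183349609375), 39.99060821533203), 202)
knobside [ 474. -286.  248.] [ 540. -249.  291.] 378
```

>>> {"name": "step_arm", "arguments": {
  "slide": [
    [1.3, -3.5, -0.15],
    [1.3, -3.5, -0.15],
    [1.3, -3.5, -0.15],
    [1.3, -3.5, -0.15],
    [1.3, -3.5, -0.15],
    [1.3, -3.5, -0.15],
    [1.3, -3.5, -0.15],
    [1.3, -3.5, -0.15]
  ],
  "rot": [
    [0, 0, 0.135],
    [0, 0, 0.135],
    [0, 0, 0.135],
    [0, -0.14, 0],
    [0, -0.14, 0],
    [0, -0.14, 0],
    [0, -0.14, 0],
    [0, -0.14, 0]
  ],
  "jaw": 255
}}

```text
clock: 1.0
tcp_pos: [369.1, 341.8, 393.1]
tool_rot: [0.339, 0.0, 0.941, -0.0]
wrist_force: [0.5, -1.8, 0.4]
grip_width: 30.9
grasp_force: 0.0
```

>>> {"name": "step_arm", "arguments": {
  "slide": [
    [1.3, -3.5, -0.1],
    [1.3, -3.5, -0.1],
    [1.3, -3.5, -0.1],
    [1.3, -3.5, -0.1],
    [1.3, -3.5, -0.1],
    [1.3, -3.5, -0.1],
    [1.3, -3.5, -0.1],
    [1.3, -3.5, -0.1]
  ],
  "rot": [
    [0, 0, 0],
    [0, 0, 0],
    [0, 0, 0],
    [0, 0, 0],
    [0, 0, 0],
    [0, 0, 0],
    [0, 0, 0],
    [0, 0, 0]
  ]
}}

```text
clock: 1.8
tcp_pos: [472.9, 62.2, 385.0]
tool_rot: [0.337, 0.0, 0.941, -0.0]
wrist_force: [0.5, 0.9, -1.2]
grip_width: 0.7
grasp_force: 0.0
```

```bash
cat >> h.py <<'E'
def need(tip,tilt,yaw,L=182,roll=0):
    "report shift (cm) / rotvec from the current pose to put point L ahead of TCP at tip, tilt (rad) from the front at yaw"
    s=arm.state(); q=s['tool_rot']; C=R.from_quat(np.r_[q[1:],q[0]])
    T=R.from_euler('zy',[yaw,-tilt])*R.from_matrix(np.diag([-1.,1,-1]))
    t=np.array(tip)-T.apply([0,0,L]); 
    print('t',round(float(s['clock']),2),'tcp',np.round(s['tcp_pos'],1),'tip',np.round(s['tcp_pos']+C.apply([0,0,L]),1),'axes z',C.apply([0,0,1]).round(3),'y',C.apply([0,1,0]).round(3),'F',np.round(s['wrist_force'],1),'grip',round(float(s['grip_width']),1),round(float(s['grasp_force']),1))
    print('slide cm',((t-s['tcp_pos'])/10).round(2),'rot',(T*C.inv()).as_rotvec().round(3),'target tcp',t.round(1))
E
python3 -c "
from h import *
need([657.4,57.5,164.9],.698,0)"
```

```text
t 1.8 tcp [472.9  62.2 385. ] tip [588.5  62.1 244.5] axes z [ 0.635 -0.001 -0.772] y [ 0.001  1.    -0.001] F [ 0.5  0.9 -1.2] grip 0.7 0.0
slide cm [ 6.75 -0.47 -8.07] rot [ 0.001 -0.01   0.001] target tcp [540.4  57.5 304.3]
```

>>> {"name": "step_arm", "arguments": {
  "slide": [
    [0, -0.3, 0],
    [1.1, 0, -1.3],
    [1.1, 0, -1.3],
    [1.1, 0, -1.3],
    [1.1, 0, -1.3],
    [1.1, 0, -1.3],
    [1.1, 0, -1.4],
    [0, 0, 0]
  ],
  "rot": [
    [0, -0.01, 0],
    [0, 0, 0],
    [0, 0, 0],
    [0, 0, 0],
    [0, 0, 0],
    [0, 0, 0],
    [0, 0, 0],
    [0, 0, 0]
  ]
}}

```text
clock: 2.6
tcp_pos: [532.5, 61.2, 312.4]
tool_rot: [0.341, -0.001, 0.94, -0.003]
wrist_force: [0.2, 0.4, 1.0]
grip_width: 0.4
grasp_force: 0.0
```

```bash
python3 -c "
from h import *
need([657.4,57.5,164.9],.698,0)
f=grab('top');save(f,'hook',(200,120,340,240),4)"
```

```text
t 2.6 tcp [532.5  61.2 312.4] tip [649.1  60.1 172.7] axes z [ 0.641 -0.006 -0.768] y [ 0.001  1.    -0.007] F [0.2 0.4 1. ] grip 0.4 0.0
slide cm [ 0.8  -0.37 -0.81] rot [ 0.007 -0.003  0.001] target tcp [540.4  57.5 304.3]
```

View pics/hook.png

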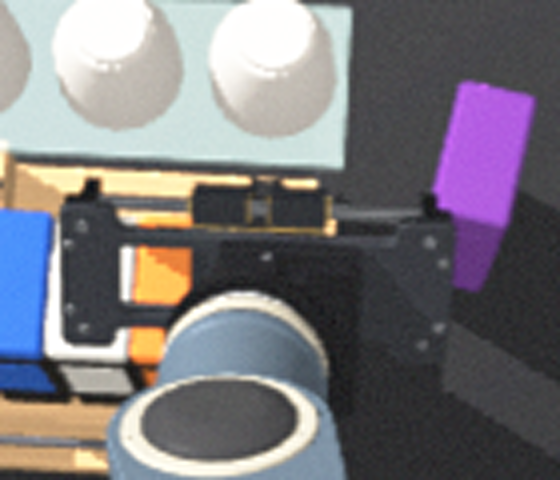

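```bash
python3 -c "
from h import *
f=grab('top');s=arm.state();q=s['tool_rot'];C=R.from_quat(np.r_[q[1:],q[0]])
X=[s['tcp_pos']+C.apply(p) for p in ([0,0,182],[-9.5,15,182],[-9.5,-15,182],[-9.5,0,164],[-37,0,113],[-37,95,113],[-37,-95,113])]
print(((proj(f,X)-[200,120])*4).round())
P=cloud(f)
for v in range(160,182,2): print(v,[tuple(P[v,u].round().astype(int)) for u in (252,258,265,272,278,285)])
"
```

```text
[[257. 196.]
 [230. 178.]
 [286. 181.]
 [256. 193.]
 [252. 181.]
 [ 59. 172.]
 [445. 191.]]
160 [(np.int64(629), np.int64(80), np.int64(294)), (np.int64(628), np.int64(69), np.int64(299)), (np.int64(628), np.int64(56), np.int64(300)), (np.int64(630), np.int64(43), np.int64(297)), (np.int64(630), np.int64(32), np.int64(298)), (np.int64(630), np.int64(19), np.int64(300))]
162 [(np.int64(720), np.int64(99), np.int64(-4)), (np.int64(720), np.int64(83), np.int64(-2)), (np.int64(722), np.int64(66), np.int64(-4)), (np.int64(723), np.int64(48), np.int64(-4)), (np.int64(723), np.int64(32), np.int64(-3)), (np.int64(628), np.int64(19), np.int64(295))]
164 [(np.int64(708), np.int64(97), np.int64(18)), (np.int64(708), np.int64(82), np.int64(18)), (np.int64(709), np.int64(65), np.int64(21)), (np.int64(716), np.int64(47), np.int64(-1)), (np.int64(718), np.int64(32), np.int64(-3)), (np.int64(719), np.int64(14), np.int64(-4))]
166 [(np.int64(628), np.int64(82), np.int64(258)), (np.int64(630), np.int64(70), np.int64(256)), (np.int64(653), np.int64(59), np.int64(183)), (np.int64(704), np.int64(47), np.
[... 1361 characters left out ...]
)), (np.int64(610), np.int64(42), np.int64(258)), (np.int64(610), np.int64(30), np.int64(260)), (np.int64(688), np.int64(13), np.int64(-7))]
178 [(np.int64(601), np.int64(80), np.int64(270)), (np.int64(601), np.int64(68), np.int64(272)), (np.int64(603), np.int64(55), np.int64(268)), (np.int64(603), np.int64(42), np.int64(268)), (np.int64(604), np.int64(30), np.int64(268)), (np.int64(681), np.int64(13), np.int64(1))]
180 [(np.int64(596), np.int64(79), np.int64(272)), (np.int64(595), np.int64(68), np.int64(278)), (np.int64(597), np.int64(55), np.int64(273)), (np.int64(598), np.int64(41), np.int64(272)), (np.int64(597), np.int64(30), np.int64(276)), (np.int64(599), np.int64(17), np.int64(275))]
```

The hook picture shows the gripper body across the row at crop (65-450, 180-350), clear below the glass shelf. The closed fingertips behind the green edge project to about (257,196), still 8 mm short of target. Completing the insertion, then pulling.

>>> {"name": "step_arm", "arguments": {
  "slide": [
    [0.3, -0.3, 0],
    [0.2, 0, -0.3],
    [0.2, 0, -0.3],
    [0.1, 0, -0.2],
    [0, 0, 0],
    [0, 0, 0],
    [0, 0, 0],
    [0, 0, 0]
  ],
  "rot": [
    [0, 0, 0],
    [0, 0, 0],
    [0, 0, 0],
    [0, 0, 0],
    [0, 0, 0],
    [0, 0, 0],
    [0, 0, 0],
    [0, 0, 0]
  ]
}}

```text
clock: 3.5
tcp_pos: [540.2, 58.1, 306.2]
tool_rot: [0.342, -0.0, 0.94, -0.003]
wrist_force: [0.2, 0.2, -0.5]
grip_width: 0.5
grasp_force: 0.0
```

```bash
python3 -c "
from h import *
need([657.4,57.5,164.9],.698,0)"
```

```text
t 3.5 tcp [540.2  58.1 306.2] tip [657.2  57.  166.8] axes z [ 0.643 -0.006 -0.766] y [ 0.001  1.    -0.007] F [ 0.2  0.2 -0.5] grip 0.5 0.0
slide cm [ 0.03 -0.06 -0.19] rot [0.007 0.    0.001] target tcp [540.4  57.5 304.3]
```

>>> {"name": "step_arm", "arguments": {
  "slide": [
    [-0.6, 0, 0],
    [-0.5, 0, 0.3],
    [-0.5, 0, 0.3],
    [-0.6, 0, 0.25],
    [-0.6, 0, 0.25],
    [-0.6, 0, 0.2],
    [-0.6, 0, 0.2],
    [0, 0, 0]
  ],
  "rot": [
    [0, 0, 0],
    [0, 0, 0],
    [0, 0, 0],
    [0, 0, 0],
    [0, 0, 0],
    [0, 0, 0],
    [0, 0, 0],
    [0, 0, 0]
  ]
}}

```text
clock: 4.3
tcp_pos: [499.3, 58.1, 321.2]
tool_rot: [0.342, -0.001, 0.94, -0.003]
wrist_force: [0.5, -0.4, -1.5]
grip_width: 0.1
grasp_force: 0.1
```

```bash
python3 -c "
from h import *
need([657.4,57.5,164.9],.698,0)
f=grab('scene');save(f,'tip1',(210,110,390,250),4)"
```

```text
t 4.3 tcp [499.3  58.1 321.2] tip [616.3  57.  181.8] axes z [ 0.643 -0.006 -0.766] y [ 0.001  1.    -0.007] F [ 0.5 -0.4 -1.5] grip 0.1 0.1
slide cm [ 4.12 -0.06 -1.69] rot [0.007 0.    0.001] target tcp [540.4  57.5 304.3]
```

View pics/tip1.png

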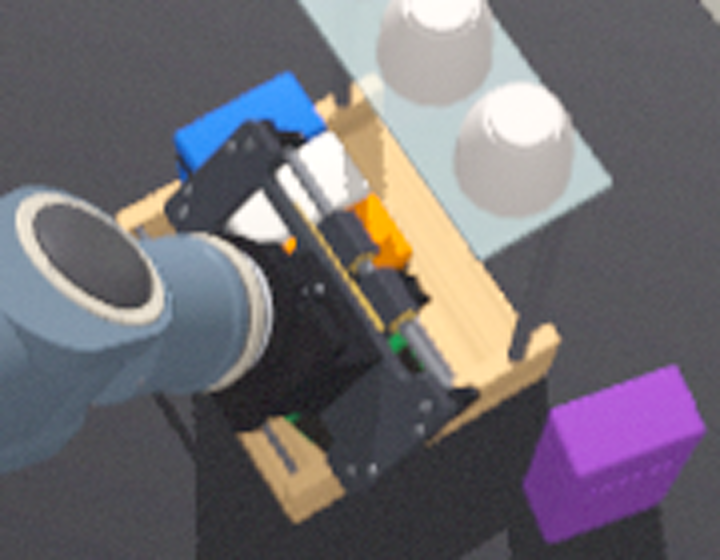

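```bash
cat >> h.py <<'E'
def green(n):
    f=grab(n);h=cv2.cvtColor(f['image'],cv2.COLOR_RGB2HSV).astype(int);P=cloud(f)
    m=(h[...,0]>45)&(h[...,0]<85)&(h[...,1]>100)&(h[...,2]>50)
    Q=P[m];return Q[~np.isnan(Q[:,0])]
E
python3 -c "
from h import *
for n in('scene','top'):
    Q=green(n); Q=Q[Q[:,2].argsort()]; print(n,len(Q)); print(Q[::max(1,len(Q)//12)].round())"
```

```text
scene 23
[[547.  76.  17.]
 [532.  41. 144.]
 [528.  40. 146.]
 [527.  38. 158.]
 [525.  39. 159.]
 [530.  38. 162.]
 [599.  39. 163.]
 [596.  40. 164.]
 [597.  38. 175.]
 [598.  39. 178.]
 [594.  38. 179.]
 [592.  39. 180.]
 [595.  39. 181.]
 [599.  42. 181.]
 [594.  42. 182.]
 [593.  40. 182.]
 [596.  41. 183.]
 [597.  42. 184.]
 [597.  39. 185.]
 [578.  25. 246.]
 [510.   9. 272.]
 [569.  14. 277.]
 [506.   8. 281.]]
top 0
[]
```

The picture shows the green lid tipping under the fingers, at crop (400,345) and (293,418), with the neighbours upright. The depth gives the back edge at z of about 185, so the tilt is about 12°. Continuing.

>>> {"name": "step_arm", "arguments": {
  "slide": [
    [-0.7, 0, 0.2],
    [-0.7, 0, 0.15],
    [-0.7, 0, 0.15],
    [-0.7, 0, 0.1],
    [-0.7, 0, 0.05],
    [-0.6, 0, 0],
    [-0.6, 0, 0],
    [-0.5, 0, 0]
  ],
  "rot": [
    [0, 0, 0],
    [0, 0, 0],
    [0, 0, 0],
    [0, 0, 0],
    [0, 0, 0],
    [0, 0, 0],
    [0, 0, 0],
    [0, 0, 0]
  ]
}}

```text
clock: 5.25
tcp_pos: [447.6, 58.0, 327.6]
tool_rot: [0.342, -0.0, 0.94, -0.003]
wrist_force: [-0.0, 0.1, 0.5]
grip_width: 0.1
grasp_force: 0.0
```

>>> {"name": "step_arm", "arguments": {
  "slide": [
    [0, 0, 0],
    [0, 0, 0],
    [0, 0, 0],
    [0, 0, 0],
    [0, 0, 0],
    [0, 0, 0],
    [0, 0, 0],
    [0, 0, 0]
  ],
  "rot": [
    [0, 0, 0],
    [0, 0, 0],
    [0, 0, 0],
    [0, 0, 0],
    [0, 0, 0],
    [0, 0, 0],
    [0, 0, 0],
    [0, 0, 0]
  ]
}}

```text
clock: 6.05
tcp_pos: [448.2, 58.0, 327.6]
tool_rot: [0.342, -0.0, 0.94, -0.003]
wrist_force: [-0.1, -0.6, 0.2]
grip_width: 0.7
grasp_force: 0.0
```

```bash
python3 -c "
from h import *
need([657.4,57.5,164.9],.698,0)
for n in('scene','top'):
    Q=green(n); Q=Q[(abs(Q[:,1]-50)<40)&(Q[:,2]<210)];Q=Q[Q[:,2].argsort()]; print(n,len(Q)); print(Q[::max(1,len(Q)//12)].round())"
```

```text
t 6.05 tcp [448.2  58.  327.6] tip [565.2  56.9 188.3] axes z [ 0.643 -0.006 -0.766] y [ 0.001  1.    -0.007] F [-0.1 -0.6  0.2] grip 0.7 0.0
slide cm [ 9.22 -0.05 -2.33] rot [0.007 0.    0.001] target tcp [540.4  57.5 304.3]
scene 156
[[496.  79.  -5.]
 [594.  53. 109.]
 [593.  55. 112.]
 [590.  69. 118.]
 [586.  49. 123.]
 [582.  61. 129.]
 [577.  41. 135.]
 [573.  52. 143.]
 [571.  44. 146.]
 [568.  49. 152.]
 [559.  43. 159.]
 [538.  38. 184.]]
top 76
[[601.  53.  99.]
 [600.  64. 103.]
 [597.  55. 107.]
 [596.  59. 109.]
 [592.  43. 111.]
 [594.  43. 113.]
 [592.  57. 116.]
 [587.  41. 120.]
 [584.  41. 125.]
 [582.  67. 129.]
 [579.  67. 134.]
 [564.  44. 193.]
 [573.  59. 199.]]
```

>>> {"name": "step_arm", "arguments": {
  "slide": [
    [0, 0, 3],
    [0, 0, 4],
    [-1, 2, 4],
    [-1, 5, 1],
    [-1, 5, 0],
    [-1, 5, 0],
    [-1, 5, 0],
    [0, 0, 0]
  ],
  "rot": [
    [0, 0, 0],
    [0, 0, 0],
    [0, 0, 0],
    [0, 0, 0],
    [0, 0, 0],
    [0, 0, 0],
    [0, 0, 0],
    [0, 0, 0]
  ],
  "jaw": 0
}}

```text
clock: 6.95
tcp_pos: [401.3, 273.1, 405.8]
tool_rot: [0.345, -0.002, 0.939, -0.004]
wrist_force: [0.5, -0.8, -0.1]
grip_width: 56.8
grasp_force: 0.0
```

```bash
python3 - <<'E'
from h import *
need([657.4,57.5,164.9],.698,0)
for n in('scene','top'):
    Q=green(n); Q=Q[(abs(Q[:,1]-57)<40)&(Q[:,2]>60)]
    # plane segmentation: RANSAC for lid plane/back face by x-z slope
    L=Q[Q[:,0]<545]; 
    c=np.median(Q,0); print(n,len(Q),'y range',np.percentile(Q[:,1],[2,50,98]).round(1))
    i=Q[:,2].argmax(); print(' highest',np.sort(Q[:,2])[-5:].round(),'xmin',np.sort(Q[:,0])[:4].round())
    # lid: points in front of/above the back edge
    best=None; rg=np.random.default_rng(0)
    for th in np.radians(np.arange(25,45,.5)):
        v=np.array([-np.sin(th),np.cos(th)]); s=Q[:,[0,2]]@v   # along cassette z
        h,e=np.histogram(s,bins=np.arange(s.min(),s.max()+3,3)); k=h.argmax()
        u=np.array([np.cos(th),np.sin(th)]); t=Q[:,[0,2]]@u
        if best is None or h[k]>best[0]: 
            m=abs(s-(e[k]+1.5))<3
            best=(h[k],np.degrees(th),np.median(s[m]),np.percentile(t[m],[1,99]),m.sum(),Q[m].mean(0))
    print(best)
f=grab('scene');save(f,'lean',(210,110,390,250),4)
E
```

```text
t 6.95 tcp [401.3 273.1 405.8] tip [519.1 271.9 267.1] axes z [ 0.648 -0.006 -0.762] y [-0.002  1.    -0.01 ] F [ 0.5 -0.8 -0.1] grip 56.8 0.0
slide cm [ 13.92 -21.56 -10.15] rot [ 0.01   0.006 -0.002] target tcp [540.4  57.5 304.3]
scene 895 y range [38.1 57.5 79.3]
 highest [191. 191. 191. 192. 192.] xmin [476. 477. 477. 477.]
(np.int64(340), np.float64(32.5), np.float64(-131.66044102797264), array([481.8528379 , 559.35464761]), np.int64(548), array([509.9603074 ,  58.73776392, 168.76970233]))
top 941 y range [36.4 56.6 77. ]
 highest [188. 188. 188. 189. 189.] xmin [479. 479. 479. 479.]
(np.int64(450), np.float64(32.5), np.float64(-134.75773644173415), array([482.42486862, 559.34945023]), np.int64(651), array([512.51644136,  56.3630062 , 166.70896974]))
```

View pics/lean.png

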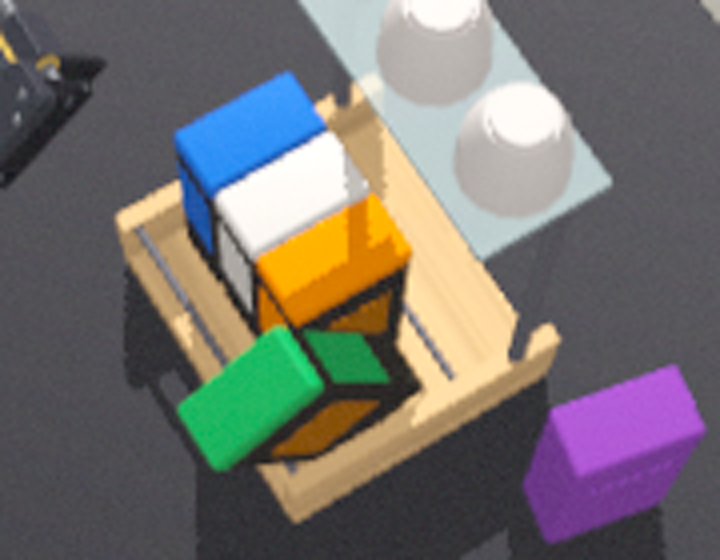

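The picture shows the green cassette leaning freely on the front rail, lid at crop (250,395), with the other three upright. It fits a 32.5° tilt with the toe at z≈19, so step 2 should be met. Moving to the pre-grasp pose.

>>> {"name": "step_arm", "arguments": {
  "slide": [
    [0.4, -4, 0],
    [0.4, -4, -0.5],
    [0.5, -4, -1],
    [0.5, -4, -1],
    [0.5, -4, -1],
    [0.3, -1.6, -1.4],
    [0, 0, 0],
    [0, 0, 0]
  ],
  "rot": [
    [0, 0.07, 0],
    [0, 0.07, 0],
    [0, 0.07, 0],
    [0, 0.07, 0],
    [0, 0, 0],
    [0, 0, 0],
    [0, 0, 0],
    [0, 0, 0]
  ]
}}

```text
clock: 7.9
tcp_pos: [429.4, 49.3, 356.0]
tool_rot: [0.21, 0.003, 0.978, -0.01]
wrist_force: [0.8, 1.2, -0.2]
grip_width: 86.8
grasp_force: 0.0
```

```bash
python3 -c "
from h import *
need([528.7,57.5,135.1],.428,0,164)"
```

```text
t 7.9 tcp [429.4  49.3 356. ] tip [496.9  45.9 206.6] axes z [ 0.411 -0.02  -0.911] y [ 0.01   1.    -0.018] F [ 0.8  1.2 -0.2] grip 86.8 0.0
slide cm [ 3.12  0.82 -7.17] rot [ 0.018 -0.004  0.01 ] target tcp [460.6  57.5 284.3]
```

>>> {"name": "step_arm", "arguments": {
  "slide": [
    [0, 0.8, 0],
    [0.4, 0, -1.0],
    [0.6, 0, -1.3],
    [0.6, 0, -1.3],
    [0.6, 0, -1.3],
    [0.5, 0, -1.3],
    [0.4, 0, -1.0],
    [0, 0, 0]
  ],
  "rot": [
    [0.018, -0.004, 0.01],
    [0, 0, 0],
    [0, 0, 0],
    [0, 0, 0],
    [0, 0, 0],
    [0, 0, 0],
    [0, 0, 0],
    [0, 0, 0]
  ]
}}

```text
clock: 8.7
tcp_pos: [460.7, 59.9, 283.5]
tool_rot: [0.212, -0.003, 0.977, 0.001]
wrist_force: [-0.0, 0.4, -0.1]
grip_width: 87.3
grasp_force: 0.0
```

```bash
python3 -c "
from h import *
need([528.7,57.5,135.1],.428,0,164)"
```

```text
t 8.7 tcp [460.7  59.9 283.5] tip [528.7  60.4 134.2] axes z [ 0.414  0.003 -0.91 ] y [-0.006  1.     0.001] F [-0.   0.4 -0.1] grip 87.3 0.0
slide cm [-0.01 -0.24  0.09] rot [-0.001 -0.001 -0.006] target tcp [460.6  57.5 284.3]
```

>>> {"name": "step_arm", "arguments": {
  "slide": [
    [0, -0.25, 0.1],
    [0, 0, 0],
    [0, 0, 0],
    [0, 0, 0],
    [0, 0, 0],
    [0, 0, 0],
    [0, 0, 0],
    [0, 0, 0]
  ],
  "rot": [
    [0, 0, 0],
    [0, 0, 0],
    [0, 0, 0],
    [0, 0, 0],
    [0, 0, 0],
    [0, 0, 0],
    [0, 0, 0],
    [0, 0, 0]
  ],
  "jaw": 255
}}

```text
clock: 9.5
tcp_pos: [460.7, 55.9, 285.0]
tool_rot: [0.213, -0.001, 0.977, 0.001]
wrist_force: [0.3, 0.0, 2.0]
grip_width: 44.0
grasp_force: 30.0
```

>>> {"name": "step_arm", "arguments": {
  "slide": [
    [0, 0, 0],
    [0, 0, 0.5],
    [-0.3, 0, 1],
    [-0.5, 0, 1.3],
    [-0.8, 0, 1.5],
    [-0.8, 0, 1.5],
    [-0.8, 0, 1.5],
    [-0.5, 0, 1.5]
  ],
  "rot": [
    [0, 0, 0],
    [0, 0, 0],
    [0, 0, 0],
    [0, 0, 0],
    [0, 0, 0],
    [0, 0, 0],
    [0, 0, 0],
    [0, 0, 0]
  ]
}}

```text
clock: 10.3
tcp_pos: [422.3, 55.1, 372.8]
tool_rot: [0.211, -0.001, 0.978, -0.0]
wrist_force: [0.4, -0.4, -2.4]
grip_width: 43.8
grasp_force: 30.0
```

```bash
python3 -c "
from h import *
need([597.7,-251,290],.428,.197,164)"
```

```text
t 10.3 tcp [422.3  55.1 372.8] tip [489.9  55.1 223.4] axes z [ 0.412 -0.    -0.911] y [-0.002  1.    -0.001] F [ 0.4 -0.4 -2.4] grip 43.8 30.0
slide cm [ 10.73 -30.61   6.64] rot [-0.081 -0.003  0.178] target tcp [ 529.6 -251.   439.2]
```

>>> {"name": "step_arm", "arguments": {
  "slide": [
    [0.5, -2, 3],
    [1, -4, 3],
    [1.5, -4.5, 0.6],
    [1.5, -4.5, 0],
    [1.5, -4.5, 0],
    [1.5, -4.5, 0],
    [1.5, -4.5, 0],
    [1.5, -3, 0]
  ],
  "rot": [
    [0, 0, 0],
    [0, 0, 0],
    [0, 0, 0.04],
    [0, 0, 0.04],
    [0, 0, 0.04],
    [0, 0, 0.04],
    [0, 0, 0.037],
    [0, 0, 0]
  ]
}}

```text
clock: 11.1
tcp_pos: [529.2, -252.4, 437.5]
tool_rot: [0.209, -0.097, 0.973, 0.035]
wrist_force: [-0.6, 36.6, 8.9]
grip_width: 52.7
grasp_force: 34.2
```

>>> {"name": "step_arm", "arguments": {
  "slide": [
    [0, 0, 0],
    [0, 0, 0],
    [0, 0, 0],
    [0, 0, 0],
    [0, 0, 0],
    [0, 0, 0],
    [0, 0, 0],
    [0, 0, 0]
  ],
  "rot": [
    [0, 0, 0],
    [0, 0, 0],
    [0, 0, 0],
    [0, 0, 0],
    [0, 0, 0],
    [0, 0, 0],
    [0, 0, 0],
    [0, 0, 0]
  ]
}}

```text
clock: 11.9
tcp_pos: [529.5, -251.1, 437.5]
tool_rot: [0.21, -0.1, 0.972, 0.029]
wrist_force: [2.1, 14.0, 0.5]
grip_width: 54.3
grasp_force: 28.1
```

```bash
sed -i "s/from_euler('zy'/from_euler('ZY'/" h.py; python3 - <<'E'
from h import *
need([597.7,-251,290],.428,.197,164)
yaw=.197; Rz=R.from_euler('z',yaw).as_matrix()
for n in('scene','top'):
    Q=green(n); Q=Q[(Q[:,2]>170)]; print(n,len(Q), Q.mean(0).round(1) if len(Q) else '')
    B=Q@Rz  # grinder-aligned
    if len(B)<50: continue
    best=None
    for th in np.radians(np.arange(25,45,.5)):
        v=np.array([-np.sin(th),np.cos(th)]); u=np.array([np.cos(th),np.sin(th)]); s=B[:,[0,2]]@v; t=B[:,[0,2]]@u
        h,e=np.histogram(s,bins=np.arange(s.min(),s.max()+3,3)); k=h.argmax()
        if best is None or h[k]>best[0]:
            m=abs(s-(e[k]+1.5))<3; r=cv2.minAreaRect(np.c_[t[m],B[m,1]].astype(np.float32))
            best=(h[k],np.degrees(th),np.median(s[m]),m.sum(),np.round(r,1) if 0 else r, Q[m].mean(0).round(1))
    print(best)
f=grab('scene');save(f,'pre',(280,200,480,360),4)
E
```

```text
t 11.9 tcp [ 529.5 -251.1  437.5] tip [ 595.5 -234.8  288.3] axes z [ 0.402  0.099 -0.91 ] y [-0.207  0.978  0.015] F [ 2.1 14.   0.5] grip 54.3 28.1
slide cm [ 0.14 -1.33  0.17] rot [-0.015 -0.004 -0.011] target tcp [ 530.9 -264.3  439.2]
scene 237 [ 623.7 -234.6  304.9]
(np.int64(39), np.float64(41.0), np.float64(-109.09199240214176), np.int64(59), ((630.233642578125, -354.53680419921875), (44.4882926940918, 18.935972213745117), 88.01904296875), array([ 607.8, -237.1,  333.1]))
top 384 [ 595.5 -234.5  318.5]
(np.int64(151), np.float64(25.0), np.float64(66.97358279030513), np.int64(239), ((606.2236328125, -348.5805358886719), (43.200927734375, 78.96578216552734), 71.07775115966797), array([ 586.6, -236.7,  320.3]))
```

View pics/pre.png

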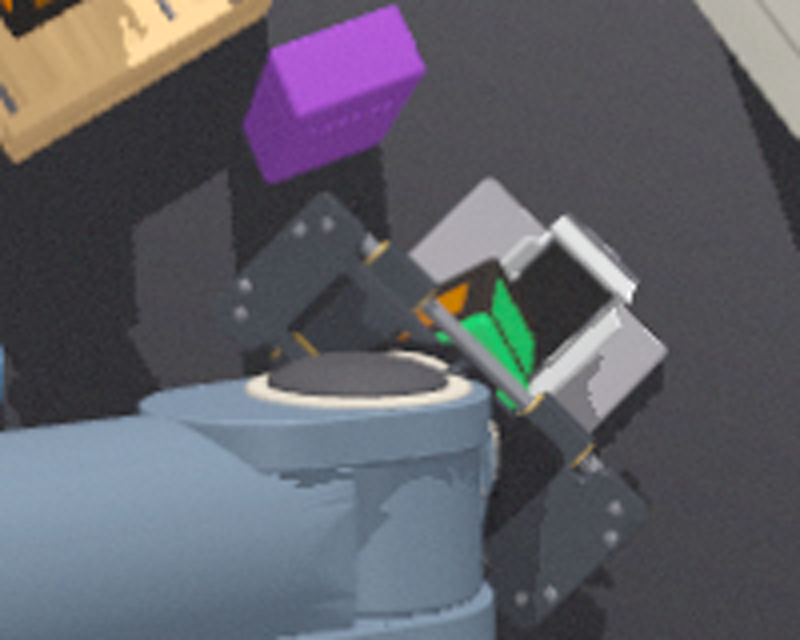

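The picture shows the cassette (green at crop (490,350)) skewed in the fingers. Grip width is 54 and F_y is 14 N: its spine caught the clamp hinge on the diagonal approach. Backing off to +y and +x, then re-measuring.

>>> {"name": "step_arm", "arguments": {
  "slide": [
    [0, 1, 0],
    [0.3, 1.5, 0],
    [0.3, 1.5, 0.3],
    [0.3, 2, 0.3],
    [0, 2, 0],
    [0, 0, 0],
    [0, 0, 0],
    [0, 0, 0]
  ],
  "rot": [
    [0, 0, 0],
    [0, 0, 0],
    [0, 0, 0],
    [0, 0, 0],
    [0, 0, 0],
    [0, 0, 0],
    [0, 0, 0],
    [0, 0, 0]
  ]
}}

```text
clock: 12.85
tcp_pos: [536.9, -180.0, 443.9]
tool_rot: [0.211, -0.096, 0.973, 0.021]
wrist_force: [-0.2, -0.2, -2.8]
grip_width: 47.1
grasp_force: 27.6
```

```bash
python3 - <<'E'
from h import *
need([597.7,-251,290],.428,.197,164)
for n in('scene','top'):
    Q=green(n); Q=Q[(Q[:,2]>170)]; print(n,len(Q), Q.mean(0).round(1) if len(Q) else '')
    f=grab(n); h=cv2.cvtColor(f['image'],cv2.COLOR_RGB2HSV).astype(int); m=((h[...,0]<4)|(h[...,0]>175))&(h[...,1]>180)&(h[...,2]>100)
    P=cloud(f); K_=P[m]; print('red',m.sum(), np.nanmedian(K_,0) if m.sum() else '')
    save(f,'back_'+n,(280,120,480,280) if n=='top' else (280,180,480,340),2)
a=cv2.imread('pics/back_top.png');b=cv2.imread('pics/back_scene.png');cv2.imwrite('pics/back.png',np.hstack([a,b]))
E
```

```text
t 12.85 tcp [ 536.9 -180.   443.9] tip [ 603.6 -166.7  294.7] axes z [ 0.406  0.081 -0.91 ] y [-0.196  0.981  0.   ] F [-0.2 -0.2 -2.8] grip 47.1 27.6
slide cm [-0.6  -8.43 -0.47] rot [ 0.    -0.001 -0.001] target tcp [ 530.9 -264.3  439.2]
scene 248 [ 630.9 -166.8  318.3]
red 136 [ 481.96417594 -272.93999297  285.96298162]
top 395 [ 614.2 -164.6  325. ]
red 0
```

View pics/back.png

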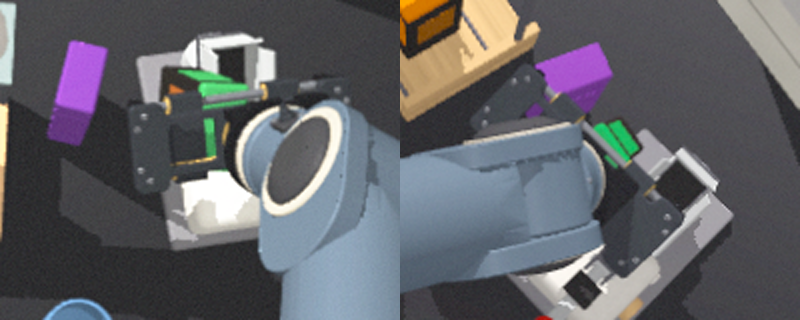

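```bash
cat >> h.py <<'E'
def ransac(Q,it=800,tol=2.):
    g=np.random.default_rng(1);best=None
    for _ in range(it):
        p=Q[g.choice(len(Q),3,False)];n=np.cross(p[1]-p[0],p[2]-p[0])
        if np.linalg.norm(n)<50: continue
        n/=np.linalg.norm(n);m=abs((Q-p[0])@n)<tol
        if best is None or m.sum()>best.sum(): best=m
    c=Q[best].mean(0);n=np.linalg.svd(Q[best]-c)[2][2];return c,n*np.sign(n[2]),best
E
python3 - <<'E'
from h import *
need([597.7,-251,290],.428,.197,164)
s=arm.state();q=s['tool_rot'];C=R.from_quat(np.r_[q[1:],q[0]])
for n in('top','scene'):
    Q=green(n);Q=Q[(Q[:,2]>200)]
    for k in range(2):
        if len(Q)<40: break
        c,nn,m=ransac(Q); B=Q[m]
        pl=np.c_[(B-c)@np.cross([0,1,0],nn),(B-c)@np.cross(nn,np.cross([0,1,0],nn))]
        r=cv2.minAreaRect(pl.astype(np.float32))
        print(n,m.sum(),'c',c.round(1),'n',nn.round(3),'rect',np.round(r[1],1),round(r[2],1),'ctr tool frame',C.inv().apply(c-s['tcp_pos']).round(1),'n tool',C.inv().apply(nn).round(3)); Q=Q[~m]
E
```

```text
t 13.05 tcp [ 537.2 -179.6  444.1] tip [ 603.9 -166.2  294.9] axes z [ 0.407  0.082 -0.91 ] y [-0.197  0.98   0.   ] F [-0.4  0.7 -1.4] grip 47.3 27.6
slide cm [-0.63 -8.47 -0.49] rot [-0.    -0.    -0.001] target tcp [ 530.9 -264.3  439.2]
top 194 c [ 602.  -165.8  331.1] n [-0.42  -0.119  0.9  ] rect [40.7 76.7] 84.2 ctr tool frame [-13.4   0.8 130.3] n tool [ 0.023 -0.033 -0.999]
top 139 c [ 641.  -164.4  305. ] n [0.894 0.031 0.447] rect [ 47.2 137.1] 87.5 ctr tool frame [-37.5  -5.6 170. ] n tool [-0.989 -0.145 -0.041]
scene 201 c [ 635.6 -165.9  312.2] n [0.894 0.015 0.448] rect [142.5  40.6] 3.2 ctr tool frame [-35.5  -5.9 161.2] n tool [-0.986 -0.161 -0.043]
scene 40 c [ 611.1 -166.5  351.1] n [0.859 0.131 0.496] rect [75.  27.9] 34.2 ctr tool frame [-29.6  -1.7 115.7] n tool [-0.995 -0.04  -0.091]
```

```bash
cat >> h.py <<'E'
YAW=.197
HOME=np.array([707.9,-229,110.])
D=np.array([[.839*np.cos(YAW),.839*np.sin(YAW),.545],[-np.sin(YAW),np.cos(YAW),0],[-.545*np.cos(YAW),-.545*np.sin(YAW),.839]]).T
def cass(zmin=200):
    "cassette pose relative to tool, from the top view: (R matrix, bottom centre) in world"
    Q=green('top');Q=Q[Q[:,2]>zmin]; s=arm.state()
    A=[]
    for k in range(2):
        c,n,m=ransac(Q);A.append((c,n,Q[m]));Q=Q[~m]
    A.sort(key=lambda a:-a[1][2]); (cl,nl,Ql),(cb,nb,Qb)=A
    U,S,V=np.linalg.svd(np.c_[nb,np.cross(nl,nb),nl]); M=U@V
    r=cv2.minAreaRect(np.c_[(Ql-cl)@M[:,0],(Ql-cl)@M[:,1]].astype(np.float32))
    lid=cl+M[:,0]*r[0][0]+M[:,1]*r[0][1]
    print('lid rect',np.round(r[1],1),round(r[2],1),len(Ql),len(Qb),'lid',lid.round(1),'back gap',((cb-lid)@nb).round(1))
    return M,lid-150*M[:,2]+[-1.9,.3,1.3]
def plan(M,b,v,du=0,dy=0):
    s=arm.state(); rv=R.from_matrix(D@M.T); goal=HOME+v*D[:,2]+du*D[:,0]+dy*D[:,1]
    t=goal+rv.apply(s['tcp_pos']-b)
    e=D.T@(b-HOME)
    print('cassette now in cradle (u,y,v)',e.round(1),'rot needed',rv.as_rotvec().round(3),'slide cm',((t-s['tcp_pos'])/10).round(2))
E
python3 - <<'E'
from h import *
M,b=cass(); print(M.round(3)); plan(M,b,90,2)
s=arm.state();q=s['tool_rot'];C=R.from_quat(np.r_[q[1:],q[0]]);print('grasp in cassette',(M.T@(s['tcp_pos']+C.apply([0,0,164])-b)).round(1))
E
```

```text
lid rect [65.8 39.1] 7.3 184 146 lid [ 595.9 -173.5  327.4] back gap 30.6
[[ 0.9   -0.068 -0.431]
 [ 0.035  0.996 -0.085]
 [ 0.435  0.061  0.898]]
cassette now in cradle (u,y,v) [16.6 76.9 89.5] rot needed [-0.044 -0.132  0.125] slide cm [-2.65 -8.41 -2.44]
grasp in cassette [ -5.3   4.9 114.7]
```

```bash
cat >> h.py <<'E'
OFF=dict(top=np.array([-1.9,.3,1.3]),scene=np.array([1.9,-.3,-1.3]))
def cass2(zmin=200):
    s=arm.state();q=s['tool_rot'];C=R.from_quat(np.r_[q[1:],q[0]]);g=s['tcp_pos']+C.apply([0,0,164]);up=-C.apply([0,0,1])
    N=[];cb=[];cl=None;Y=[]
    for n in('top','scene'):
        Q=green(n);Q=Q[Q[:,2]>zmin]
        for k in range(2):
            if len(Q)<60: break
            c,nn,m=ransac(Q)
            if nn[2]<.75: N.append(nn);cb.append(c+OFF[n]);Y.append(Q[m]+OFF[n])
            else: cl=c+OFF[n];nl=nn
            Q=Q[~m]
    x=np.mean(N,0);x/=np.linalg.norm(x);y=np.cross(up,x);y/=np.linalg.norm(y);z=np.cross(x,y);M=np.c_[x,y,z]
    U=np.mean([(c-g)@x for c in cb])-40; V=(cl-g)@z-150
    W=[np.percentile((P-g)@y,[2,98]).round(1) for P in Y]; print('back normals',np.round(N,3).tolist(),'lid n',nl.round(3),'z',z.round(3),'grasp in cassette x,z',-U.round(1),-V.round(1),'back y extents from grasp',W)
    return M,g+U*x+V*z
E
python3 - <<'E'
from h import *
M,b=cass2(); plan(M,b,95,2)
E
```

```text
back normals [[0.892, 0.038, 0.45], [0.891, 0.005, 0.454]] lid n [-0.415 -0.104  0.904] z [-0.449 -0.083  0.89 ] grasp in cassette x,z 3.3 115.1 back y extents from grasp [array([-19.5,  17.7]), array([-19.1,  16.5])]
cassette now in cradle (u,y,v) [10.9 82.4 89.8] rot needed [-0.051 -0.113  0.137] slide cm [-1.86 -8.77 -1.36]
```

>>> {"name": "step_arm", "arguments": {
  "slide": [
    [-0.5, 0, 0],
    [-0.5, 0, 0],
    [-0.5, 0, 0],
    [0, -1.6, 0],
    [0, -2, 0],
    [0, -2, 0],
    [0, -2, 0],
    [0, -1, 0]
  ],
  "rot": [
    [-0.017, -0.038, 0.046],
    [-0.017, -0.038, 0.046],
    [-0.017, -0.038, 0.046],
    [0, 0, 0],
    [0, 0, 0],
    [0, 0, 0],
    [0, 0, 0],
    [0, 0, 0]
  ]
}}

```text
clock: 14.1
tcp_pos: [522.1, -266.8, 444.2]
tool_rot: [0.262, -0.169, 0.95, 0.005]
wrist_force: [-0.0, -0.8, -1.1]
grip_width: 47.1
grasp_force: 27.6
```

>>> {"name": "step_arm", "arguments": {
  "slide": [
    [0, 0, 0],
    [0, 0, 0],
    [0, 0, 0],
    [0, 0, 0],
    [0, 0, 0],
    [0, 0, 0],
    [0, 0, 0],
    [0, 0, 0]
  ],
  "rot": [
    [0, 0, 0],
    [0, 0, 0],
    [0, 0, 0],
    [0, 0, 0],
    [0, 0, 0],
    [0, 0, 0],
    [0, 0, 0],
    [0, 0, 0]
  ]
}}

```text
clock: 14.9
tcp_pos: [522.4, -264.6, 444.3]
tool_rot: [0.262, -0.17, 0.95, 0.005]
wrist_force: [0.0, 0.1, -2.2]
grip_width: 47.2
grasp_force: 27.6
```

```bash
python3 - <<'E'
from h import *
s=arm.state();print(s['tcp_pos'].round(1) if hasattr(s['tcp_pos'],'round') else s['tcp_pos'],s['grip_width'],s['wrist_force'],s['clock'])
M,b=cass2(); plan(M,b,95,2)
save(grab('top'),'a1',(290,100,470,240),4)
E
```

```text
[ 522.4 -264.6  444.3] 47.23925744552356 [ 0.01842129  0.11657614 -2.17299278] 14.9
back normals [[0.83, 0.15, 0.538], [0.826, 0.153, 0.542]] lid n [-0.476 -0.088  0.875] z [-0.53  -0.106  0.842] grasp in cassette x,z 4.7 116.0 back y extents from grasp [array([-20.3,  18.4]), array([-19. ,  18.5])]
cassette now in cradle (u,y,v) [ 10.9   1.6 103.5] rot needed [-0.006 -0.007  0.011] slide cm [-0.39 -0.22 -1.27]
```

View pics/a1.png

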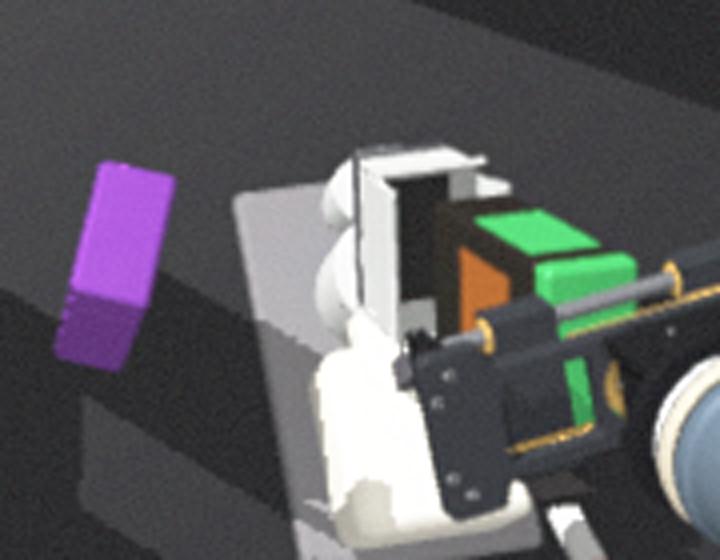

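The view shows the cassette (lid at crop (585,290)) parallel to the cradle mouth (410,200). The clamp arm is clear below it, at (575,530). Lowering along the axis.

>>> {"name": "step_arm", "arguments": {
  "slide": [
    [-0.4, -0.16, -0.6],
    [0, 0, -0.65],
    [0.53, 0.11, -0.84],
    [0.54, 0.1, -0.84],
    [0.53, 0.11, -0.84],
    [0.54, 0.11, -0.84],
    [0, 0, 0],
    [0, 0, 0]
  ],
  "rot": [
    [-0.006, -0.007, 0.011],
    [0, 0, 0],
    [0, 0, 0],
    [0, 0, 0],
    [0, 0, 0],
    [0, 0, 0],
    [0, 0, 0],
    [0, 0, 0]
  ]
}}

```text
clock: 15.85
tcp_pos: [546.2, -258.9, 409.1]
tool_rot: [0.276, -0.176, 0.945, 0.001]
wrist_force: [0.7, 6.3, 27.1]
grip_width: 45.9
grasp_force: 29.9
```

```bash
python3 - <<'E'
from h import *
s=arm.state();print(s['tcp_pos'],s['grip_width'],s['wrist_force'],s['clock'])
M,b=cass2(); plan(M,b,8,1)
E
```

```text
[ 546.2185377  -258.86335403  409.05114444] 45.88659968538288 [ 0.72059563  6.27263176 27.10035408] 15.85
back normals [[-0.316, 0.871, 0.376]] lid n [-0.226 -0.051  0.973] z [-0.431 -0.485  0.761] grasp in cassette x,z 3.2 114.4 back y extents from grasp [array([-51.4,  13.6])]
cassette now in cradle (u,y,v) [24.2 43.3 69.8] rot needed [ 0.462  0.411 -1.392] slide cm [ 7.3   1.22 -3.23]
```

```bash
python3 - <<'E'
from h import *
need([0,0,0],.5,.2,164)
for n in('top','scene'):
    Q=green(n)+OFF[n]; Q=Q[(Q[:,0]>500)&(Q[:,1]<-150)&(Q[:,2]>120)]; B=(Q-HOME)@D
    print(n,len(Q))
    for k in range(3):
        if len(B)<25:break
        c,nn,m=ransac(B); print(m.sum(),'c(u,y,v)',c.round(1),'n',nn.round(3),'ext',np.percentile(B[m],[3,97],0).round(1).tolist()); B=B[~m]
f=grab('scene');h=cv2.cvtColor(f['image'],cv2.COLOR_RGB2HSV).astype(int);m=((h[...,0]<4)|(h[...,0]>175))&(h[...,1]>180)&(h[...,2]>100);P=cloud(f);print('red',m.sum(),np.nanmedian(P[m],0))
s=arm.state();q=s['tool_rot'];C=R.from_quat(np.r_[q[1:],q[0]])
for nme,p in(('tcp',[0,0,0]),('grasp',[0,0,164]),('body-',[37.5,0,113]),('tip',[0,0,182])): print(nme,((s['tcp_pos']+C.apply(p)-HOME)@D).round(1))
E
```

```text
t 15.95 tcp [ 546.2 -258.8  409. ] tip [ 631.7 -242.7  270. ] axes z [ 0.521  0.098 -0.848] y [-0.334  0.938 -0.096] F [ 1.   6.9 26.5] grip 46.2 29.9
slide cm [-62.32  24.32 -26.51] rot [ 0.079  0.076 -0.144] target tcp [-77.1 -15.6 143.9]
top 568
414 c(u,y,v) [ 56.4   3.4 221.8] n [0.304 0.03  0.952] ext [[10.4, -18.1, 214.1], [77.7, 21.2, 236.1]]
55 c(u,y,v) [ 51.8  21.8 221.1] n [ 0.111 -0.99   0.089] ext [[11.7, 18.5, 204.8], [73.7, 23.7, 263.2]]
50 c(u,y,v) [ 57.3   5.3 224.3] n [0.302 0.012 0.953] ext [[20.1, -14.0, 218.2], [75.1, 19.3, 235.7]]
scene 503
369 c(u,y,v) [ 62.6   3.1 219. ] n [ 0.312 -0.     0.95 ] ext [[39.5, -17.5, 212.8], [79.0, 23.1, 226.9]]
65 c(u,y,v) [ 63.8   3.3 221.6] n [ 0.299 -0.003  0.954] ext [[42.0, -15.2, 216.5], [77.7, 20.9, 228.4]]
42 c(u,y,v) [ 63.2   2.5 215.4] n [0.307 0.012 0.952] ext [[38.3, -18.9, 208.6], [79.0, 24.1, 223.6]]
red 0 [nan nan nan]
tcp [ 25.    2.4 340.5]
grasp [ 22.2   1.5 176.5]
body- [-13.9  -4.7 228.2]
tip [ 21.9   1.4 158.5]
  return np.nanmean(a, axis, out=out, keepdims=keepdims)
```

>>> {"name": "step_arm", "arguments": {
  "slide": [
    [-0.1, 0, 0.5],
    [-0.4, -0.1, 0.8],
    [-0.5, -0.1, 0.8],
    [-0.5, -0.1, 0.8],
    [-0.5, -0.1, 0.8],
    [-0.4, 0, 0.6],
    [0, 0, 0],
    [0, 0, 0]
  ],
  "rot": [
    [0, 0, 0],
    [0, 0, 0],
    [0, 0, 0],
    [0, 0, 0],
    [0, 0, 0],
    [0, 0, 0],
    [0, 0, 0],
    [0, 0, 0]
  ]
}}

```text
clock: 16.9
tcp_pos: [517.4, -265.3, 443.2]
tool_rot: [0.267, -0.176, 0.947, 0.003]
wrist_force: [3.9, 2.4, 5.0]
grip_width: 43.9
grasp_force: 29.9
```

```bash
cat >> h.py <<'E'
def cradle():
    need([0,0,0],.5,.2,164)
    for n in('top','scene'):
        Q=green(n)+OFF[n]; Q=Q[(Q[:,0]>500)&(Q[:,1]<-150)&(Q[:,2]>120)]; B=(Q-HOME)@D
        print(n,len(Q))
        for k in range(2):
            if len(B)<25:break
            c,nn,m=ransac(B); print(m.sum(),'c(u,y,v)',c.round(1),'n',nn.round(3),'ext',np.percentile(B[m],[2,98],0).round(1).tolist()); B=B[~m]
    s=arm.state();q=s['tool_rot'];C=R.from_quat(np.r_[q[1:],q[0]])
    for nme,p in(('tcp',[0,0,0]),('grasp',[0,0,164]),('body-',[37.5,0,113])): print(nme,((s['tcp_pos']+C.apply(p)-HOME)@D).round(1))
    print('toolaxes in cradle',(D.T@C.as_matrix()).round(3).tolist())
E
python3 -c "
from h import *
cradle()"
```

```text
t 16.9 tcp [ 517.4 -265.3  443.2] tip [ 600.3 -249.   302.6] axes z [ 0.506  0.099 -0.857] y [-0.335  0.938 -0.089] F [3.9 2.4 5. ] grip 43.9 29.9
slide cm [-59.45  24.97 -29.92] rot [ 0.077  0.057 -0.145] target tcp [-77.1 -15.6 143.9]
top 698
424 c(u,y,v) [ 46.    6.1 268.1] n [0.247 0.055 0.967] ext [[-5.4, -14.1, 260.9], [68.1, 26.4, 280.7]]
152 c(u,y,v) [ 56.    6.7 212.8] n [-0.961 -0.153  0.231] ext [[40.1, -9.8, 147.7], [68.3, 25.6, 260.1]]
scene 532
356 c(u,y,v) [ 53.2   7.  265.5] n [0.225 0.01  0.974] ext [[30.1, -13.0, 260.8], [69.5, 27.5, 271.3]]
66 c(u,y,v) [ 51.4   7.  265.5] n [0.39  0.067 0.918] ext [[30.7, -15.2, 258.4], [70.0, 28.2, 274.7]]
tcp [ 18.9   1.6 385.1]
grasp [ 13.2   1.4 221.1]
body- [-22.   -4.9 273.4]
toolaxes in cradle [[-0.985, -0.17, -0.035], [-0.17, 0.985, -0.001], [0.035, 0.005, -1.0]]
```

>>> {"name": "step_arm", "arguments": {
  "slide": [
    [0.4, 0.1, 0.3],
    [0.4, 0.1, 0.3],
    [0.4, 0.1, 0.3],
    [0, 0, 0],
    [0, 0, 0],
    [0, 0, 0],
    [0, 0, 0],
    [0, 0, 0]
  ],
  "rot": [
    [0, 0, 0],
    [0, 0, 0],
    [0.03, 0.006, -0.048],
    [0.03, 0.006, -0.048],
    [0.03, 0.006, -0.047],
    [0, 0, 0],
    [0, 0, 0],
    [0, 0, 0]
  ]
}}

```text
clock: 17.8
tcp_pos: [527.6, -263.1, 449.5]
tool_rot: [0.263, -0.096, 0.96, 0.029]
wrist_force: [0.7, -0.2, -2.2]
grip_width: 43.9
grasp_force: 29.9
```

```bash
python3 -c "
from h import *
cradle()"
```

```text
t 17.8 tcp [ 527.6 -263.1  449.5] tip [ 609.3 -245.7  308.4] axes z [ 0.499  0.106 -0.86 ] y [-0.2    0.98   0.005] F [ 0.7 -0.2 -2.2] grip 43.9 29.9
slide cm [-60.46  24.75 -30.56] rot [-0.012  0.033 -0.001] target tcp [-77.1 -15.6 143.9]
top 577
404 c(u,y,v) [ 58.1   1.9 267.6] n [0.257 0.01  0.966] ext [[8.7, -19.5, 260.8], [79.4, 20.7, 280.3]]
66 c(u,y,v) [ 70.7   1.5 224.9] n [-0.972 -0.006  0.235] ext [[50.4, -16.9, 146.0], [79.6, 20.5, 263.2]]
scene 520
350 c(u,y,v) [ 65.5   1.8 265. ] n [ 0.255 -0.032  0.966] ext [[44.0, -18.6, 259.9], [80.7, 22.5, 271.4]]
71 c(u,y,v) [ 65.1   4.7 264.6] n [0.34  0.125 0.932] ext [[44.2, -18.6, 257.6], [80.5, 23.9, 273.6]]
tcp [ 31.4   1.9 385.1]
grasp [ 24.7   2.9 221.2]
body- [-10.7   2.5 273.7]
toolaxes in cradle [[-1.0, -0.001, -0.041], [-0.001, 1.0, 0.006], [0.041, 0.006, -1.0]]
```

```bash
python3 - <<'E'
from h import *
s=arm.state(); m=np.array([5.8,1.5,126.])
rl=R.from_euler('y',-.14)
tc=(s['tcp_pos']-HOME)@D
for g in ([6,0.3,110],[6,.3,85],[2,.3,70],[1.5,.3,20]):
    t=np.array(g)+rl.apply(tc-m); print(g,'tcp slide cm from now',(D@(t-tc)/10).round(2))
print('rot',(D@[0,-.14,0]).round(3),'v',D[:,2].round(3))
E
```

```text
[6, 0.3, 110] tcp slide cm from now [-2.16 -0.55 -3.23]
[6, 0.3, 85] tcp slide cm from now [-0.82 -0.29 -5.33]
[2, 0.3, 70] tcp slide cm from now [-0.35 -0.19 -6.8 ]
[1.5, 0.3, 20] tcp slide cm from now [  2.28   0.33 -11.03]
rot [ 0.027 -0.137  0.   ] v [-0.534 -0.107  0.839]
```

>>> {"name": "step_arm", "arguments": {
  "slide": [
    [-0.6, -0.2, -0.7],
    [-0.6, -0.15, -0.9],
    [-0.5, -0.1, -0.8],
    [-0.45, -0.1, -0.85],
    [0.67, 0.13, -1.05],
    [0.67, 0.13, -1.05],
    [0, 0, 0],
    [0, 0, 0]
  ],
  "rot": [
    [0.007, -0.035, 0],
    [0.007, -0.034, 0],
    [0.007, -0.034, 0],
    [0.006, -0.034, 0],
    [0, 0, 0],
    [0, 0, 0],
    [0, 0, 0],
    [0, 0, 0]
  ]
}}

```text
clock: 18.7
tcp_pos: [520.7, -264.8, 396.5]
tool_rot: [0.329, -0.095, 0.939, 0.036]
wrist_force: [0.1, -0.6, -2.2]
grip_width: 44.2
grasp_force: 29.9
```

```bash
python3 -c "
from h import *
cradle()"
```

```text
t 18.7 tcp [ 520.7 -264.8  396.5] tip [ 621.  -243.6  268.5] axes z [ 0.612  0.13  -0.78 ] y [-0.202  0.979  0.004] F [ 0.1 -0.6 -2.2] grip 44.2 29.9
slide cm [-59.78  24.92 -25.26] rot [-0.039  0.171 -0.004] target tcp [-77.1 -15.6 143.9]
top 689
378 c(u,y,v) [ 39.3   1.2 232.3] n [0.113 0.002 0.994] ext [[-9.4, -19.1, 228.2], [61.0, 20.5, 237.8]]
204 c(u,y,v) [ 56.9   0.9 180.9] n [-0.995 -0.005  0.104] ext [[49.0, -18.1, 116.6], [62.0, 18.6, 227.7]]
scene 661
361 c(u,y,v) [ 45.    1.2 230.6] n [ 0.147 -0.012  0.989] ext [[21.3, -19.0, 226.7], [62.9, 22.0, 234.8]]
177 c(u,y,v) [ 58.4   2.  182.6] n [-0.995  0.001  0.099] ext [[51.2, -16.4, 121.6], [63.4, 19.8, 231.2]]
tcp [ -3.6   1.3 344.9]
grasp [ 12.8   2.3 181.7]
body- [-29.6   1.9 228.7]
toolaxes in cradle [[-0.995, -0.004, 0.1], [-0.003, 1.0, 0.006], [-0.1, 0.006, -0.995]]
```

>>> {"name": "step_arm", "arguments": {
  "slide": [
    [0.23, 0.02, -0.8],
    [0.24, 0.02, -0.8],
    [0.46, 0.09, -0.74],
    [0.46, 0.09, -0.74],
    [0.46, 0.09, -0.74],
    [0.46, 0.09, -0.74],
    [0, 0, 0],
    [0, 0, 0]
  ],
  "rot": [
    [0, 0, 0],
    [0, 0, 0],
    [0, 0, 0],
    [0, 0, 0],
    [0, 0, 0],
    [0, 0, 0],
    [0, 0, 0],
    [0, 0, 0]
  ]
}}

```text
clock: 19.6
tcp_pos: [543.0, -261.7, 350.9]
tool_rot: [0.33, -0.094, 0.939, 0.035]
wrist_force: [-0.4, -0.9, -2.7]
grip_width: 44.2
grasp_force: 29.9
```

```bash
python3 -c "
from h import *
cradle()"
```

```text
t 19.6 tcp [ 543.  -261.7  350.9] tip [ 643.4 -240.7  223. ] axes z [ 0.612  0.128 -0.78 ] y [-0.201  0.98   0.004] F [-0.4 -0.9 -2.7] grip 44.2 29.9
slide cm [-62.    24.61 -20.7 ] rot [-0.039  0.171 -0.002] target tcp [-77.1 -15.6 143.9]
top 617
349 c(u,y,v) [ 34.3  -0.7 181.4] n [ 0.105 -0.02   0.994] ext [[-14.6, -22.4, 177.7], [55.5, 19.8, 187.6]]
169 c(u,y,v) [ 50.8  -0.7 129.3] n [-0.994 -0.009  0.107] ext [[43.0, -17.9, 65.2], [56.1, 18.6, 176.7]]
scene 590
317 c(u,y,v) [ 39.1   0.6 180.1] n [0.144 0.008 0.99 ] ext [[15.0, -20.5, 175.9], [57.0, 21.0, 184.9]]
147 c(u,y,v) [ 5.200e+01 -1.000e-01  1.279e+02] n [-0.995  0.017  0.103] ext [[45.2, -19.1, 68.7], [57.2, 18.1, 180.3]]
tcp [ -9.7   0.  294.3]
grasp [  6.7   0.9 131. ]
body- [-35.8   0.6 178. ]
toolaxes in cradle [[-0.995, -0.002, 0.1], [-0.001, 1.0, 0.005], [-0.1, 0.005, -0.995]]
```

>>> {"name": "step_arm", "arguments": {
  "slide": [
    [0.37, 0.07, -0.59],
    [0.37, 0.07, -0.59],
    [0.37, 0.07, -0.59],
    [0.1, 0.02, -0.2],
    [0, 0, 0],
    [0, 0, 0],
    [0, 0, 0],
    [0, 0, 0]
  ],
  "rot": [
    [0, 0, 0],
    [0, 0, 0],
    [0, 0, 0],
    [0, 0, 0],
    [0, 0, 0],
    [0, 0, 0],
    [0, 0, 0],
    [0, 0, 0]
  ]
}}

```text
clock: 20.5
tcp_pos: [554.8, -259.4, 331.6]
tool_rot: [0.33, -0.094, 0.939, 0.035]
wrist_force: [-1.2, 0.2, 0.1]
grip_width: 43.8
grasp_force: 29.9
```

```bash
python3 -c "
from h import *
cradle()"
```

```text
t 20.5 tcp [ 554.8 -259.4  331.6] tip [ 655.2 -238.4  203.6] axes z [ 0.612  0.128 -0.78 ] y [-0.2    0.98   0.004] F [-1.2  0.2  0.1] grip 43.8 29.9
slide cm [-63.18  24.38 -18.77] rot [-0.039  0.172 -0.001] target tcp [-77.1 -15.6 143.9]
top 582
301 c(u,y,v) [ 33.2  -0.5 158.9] n [ 0.094 -0.008  0.996] ext [[-16.8, -21.8, 155.7], [54.9, 17.9, 164.2]]
160 c(u,y,v) [ 50.3  -1.3 106.3] n [-0.994 -0.002  0.108] ext [[42.1, -19.5, 39.7], [55.9, 15.4, 154.7]]
scene 553
296 c(u,y,v) [ 38.9  -0.6 156.9] n [0.127 0.008 0.992] ext [[14.7, -20.4, 153.1], [56.6, 20.6, 161.0]]
139 c(u,y,v) [ 51.4   0.2 105.7] n [-0.994  0.024  0.102] ext [[44.2, -18.9, 46.8], [56.4, 18.0, 156.9]]
tcp [-1.02e+01  1.00e-01  2.71e+02]
grasp [  6.1   1.  107.7]
body- [-36.3   0.7 154.7]
toolaxes in cradle [[-0.995, -0.002, 0.1], [-0.001, 1.0, 0.006], [-0.1, 0.006, -0.995]]
```

>>> {"name": "step_arm", "arguments": {
  "slide": [
    [0.16, 0.03, -0.25],
    [0, 0, 0],
    [0.1, 0.02, -0.15],
    [0, 0, 0],
    [0, 0, 0],
    [0, 0, 0],
    [0, 0, 0],
    [0, 0, 0]
  ],
  "rot": [
    [0, 0, 0],
    [0, 0, 0],
    [0, 0, 0],
    [0, 0, 0],
    [0, 0, 0],
    [0, 0, 0],
    [0, 0, 0],
    [0, 0, 0]
  ]
}}

```text
clock: 21.4
tcp_pos: [557.5, -259.0, 327.5]
tool_rot: [0.33, -0.094, 0.939, 0.035]
wrist_force: [-2.2, 0.1, 0.6]
grip_width: 43.9
grasp_force: 29.9
```

```bash
python3 -c "
from h import *
cradle()"
```

```text
t 21.4 tcp [ 557.5 -259.   327.5] tip [ 657.9 -238.1  199.5] axes z [ 0.612  0.128 -0.78 ] y [-0.2    0.98   0.003] F [-2.2  0.1  0.6] grip 43.9 29.9
slide cm [-63.46  24.34 -18.36] rot [-0.038  0.172 -0.001] target tcp [-77.1 -15.6 143.9]
top 569
296 c(u,y,v) [ 34.3  -0.6 153.6] n [ 0.128 -0.006  0.992] ext [[-14.5, -21.5, 149.0], [55.2, 17.4, 160.6]]
151 c(u,y,v) [ 50.4  -0.9 101.9] n [-0.994 -0.017  0.104] ext [[43.1, -18.8, 40.7], [55.8, 16.3, 153.0]]
scene 552
303 c(u,y,v) [ 38.5  -0.7 152.2] n [ 0.129 -0.002  0.992] ext [[14.7, -20.7, 148.4], [56.0, 20.7, 156.2]]
142 c(u,y,v) [ 51.6   0.5 101.1] n [-0.995 -0.003  0.103] ext [[44.5, -18.0, 42.0], [56.5, 17.9, 147.7]]
tcp [-10.2  -0.  266.1]
grasp [  6.2   0.9 102.8]
body- [-36.2   0.5 149.8]
toolaxes in cradle [[-0.995, -0.002, 0.1], [-0.001, 1.0, 0.005], [-0.1, 0.005, -0.995]]
```

>>> {"name": "step_arm", "arguments": {
  "slide": [
    [0, 0, 0],
    [0, 0, 0],
    [0, 0, 0],
    [-0.27, -0.05, 0.42],
    [-0.27, -0.05, 0.42],
    [-0.27, -0.05, 0.42],
    [0, 0, 0],
    [0, 0, 0]
  ],
  "rot": [
    [0, 0, 0],
    [0, 0, 0],
    [0, 0, 0],
    [0, 0, 0],
    [0, 0, 0],
    [0, 0, 0],
    [0, 0, 0],
    [0, 0, 0]
  ],
  "jaw": 95
}}

```text
clock: 22.3
tcp_pos: [549.3, -260.7, 340.4]
tool_rot: [0.33, -0.094, 0.939, 0.035]
wrist_force: [-0.2, 0.3, 0.4]
grip_width: 54.2
grasp_force: 0.0
```

```bash
python3 -c "
from h import *
cradle()"
```

```text
t 22.3 tcp [ 549.3 -260.7  340.4] tip [ 649.8 -239.8  212.4] axes z [ 0.613  0.127 -0.78 ] y [-0.2    0.98   0.003] F [-0.2  0.3  0.4] grip 54.2 0.0
slide cm [-62.64  24.5  -19.64] rot [-0.038  0.172 -0.001] target tcp [-77.1 -15.6 143.9]
top 570
280 c(u,y,v) [ 39.1  -0.2 113.3] n [0.999 0.002 0.033] ext [[35.7, -19.4, 52.0], [41.3, 28.5, 179.8]]
199 c(u,y,v) [  9.6   1.9 158.7] n [-0.032 -0.016  0.999] ext [[-32.5, -20.9, 156.3], [34.5, 16.6, 161.1]]
scene 468
272 c(u,y,v) [ 40.3   0.9 111.7] n [ 0.999 -0.004  0.037] ext [[36.5, -17.3, 55.2], [42.4, 19.2, 159.7]]
136 c(u,y,v) [ 25.5   1.1 158.2] n [ 0.002 -0.003  1.   ] ext [[10.8, -18.4, 156.4], [35.7, 21.8, 160.1]]
tcp [-1.03e+01  1.00e-01  2.81e+02]
grasp [  6.    1.1 117.8]
body- [-36.4   0.7 164.8]
toolaxes in cradle [[-0.996, -0.002, 0.1], [-0.001, 1.0, 0.006], [-0.1, 0.006, -0.995]]
```

The cassette is settled on the seat: lid at v=158.4 (expected 8+150) and back face at u≈40. I'll regrip it there so it is held on the seat in its proper pose, then let go and withdraw.

>>> {"name": "step_arm", "arguments": {
  "slide": [
    [0, 0, 0],
    [0, 0, 0],
    [0, 0, 0],
    [0, 0, 0],
    [0, 0, 0],
    [0, 0, 0],
    [0, 0, 0],
    [0, 0, 0]
  ],
  "rot": [
    [0, 0, 0],
    [0, 0, 0],
    [0, 0, 0],
    [0, 0, 0],
    [0, 0, 0],
    [0, 0, 0],
    [0, 0, 0],
    [0, 0, 0]
  ],
  "jaw": 255
}}

```text
clock: 23.2
tcp_pos: [549.4, -260.5, 339.9]
tool_rot: [0.33, -0.094, 0.939, 0.035]
wrist_force: [0.6, -0.1, -1.3]
grip_width: 43.8
grasp_force: 30.0
```

```bash
python3 -c "
from h import *
cradle()"
```

```text
t 23.2 tcp [ 549.4 -260.5  339.9] tip [ 649.8 -239.5  212. ] axes z [ 0.612  0.128 -0.78 ] y [-0.2    0.98   0.004] F [ 0.6 -0.1 -1.3] grip 43.8 30.0
slide cm [-62.64  24.49 -19.6 ] rot [-0.039  0.171 -0.001] target tcp [-77.1 -15.6 143.9]
top 517
274 c(u,y,v) [ 39.2  -1.  112.9] n [ 0.999 -0.01   0.03 ] ext [[35.9, -20.3, 51.7], [41.2, 18.9, 161.1]]
166 c(u,y,v) [ 15.   -0.6 158.8] n [-0.016  0.011  1.   ] ext [[-30.1, -21.2, 156.9], [35.0, 16.6, 160.8]]
scene 475
276 c(u,y,v) [ 40.2   0.4 112.2] n [0.999 0.001 0.039] ext [[36.4, -17.9, 55.1], [42.3, 19.2, 159.9]]
133 c(u,y,v) [ 25.3   0.2 157.8] n [-0.03  -0.014  0.999] ext [[10.7, -20.6, 155.4], [35.5, 20.9, 159.7]]
tcp [-1.03e+01  2.00e-01  2.81e+02]
grasp [  6.    1.1 117.7]
body- [-36.4   0.8 164.7]
toolaxes in cradle [[-0.996, -0.002, 0.1], [-0.001, 1.0, 0.006], [-0.1, 0.006, -0.995]]
```

>>> {"name": "step_arm", "arguments": {
  "slide": [
    [0, 0, 0],
    [0, 0, 0],
    [0, 0, 0],
    [0, 0, 0],
    [0, 0, 0],
    [0, 0, 0],
    [0, 0, 0],
    [0, 0, 0]
  ],
  "rot": [
    [0, 0, 0],
    [0, 0, 0],
    [0, 0, 0],
    [0, 0, 0],
    [0, 0, 0],
    [0, 0, 0],
    [0, 0, 0],
    [0, 0, 0]
  ],
  "jaw": 0
}}

```text
clock: 24.1
tcp_pos: [549.4, -260.5, 340.0]
tool_rot: [0.33, -0.094, 0.939, 0.035]
wrist_force: [-0.5, -0.6, 0.0]
grip_width: 86.3
grasp_force: 0.0
```

>>> {"name": "step_arm", "arguments": {
  "slide": [
    [-1, -0.2, 1.6],
    [-2, -0.4, 3.2],
    [-2, -0.4, 3.2],
    [-2, -0.4, 3.2],
    [-2, -0.4, 3.2],
    [-1.5, -0.3, 2.3],
    [0, 0, 0],
    [0, 0, 0]
  ],
  "rot": [
    [0, 0, 0],
    [0, 0, 0],
    [0, 0, 0],
    [0, 0, 0],
    [0, 0, 0],
    [0, 0, 0],
    [0, 0, 0],
    [0, 0, 0]
  ]
}}

```text
clock: 24.9
tcp_pos: [444.0, -281.9, 507.0]
tool_rot: [0.33, -0.094, 0.939, 0.034]
wrist_force: [-0.2, 0.0, 0.0]
grip_width: 86.8
grasp_force: 0.0
```

```bash
cat >> h.py <<'E'
def knob():
    for n in('top','scene'):
        f=grab(n);h=cv2.cvtColor(f['image'],cv2.COLOR_RGB2HSV).astype(int);m=((h[...,0]<4)|(h[...,0]>175))&(h[...,1]>180)&(h[...,2]>100)
        P=cloud(f)[m]
        if len(P)<20: print(n,len(P));continue
        o,_=ray(f,[[0,0]]); c=np.nanmedian(P,0); d=(c-o)/np.linalg.norm(c-o); c=c+9*d+OFF[n]   # ball centre behind the seen cap
        b=(c-HOME)@D; print(n,len(P),'knob',c.round(1),'uyv',b.round(1),'angle',round(float(np.arctan2(b[2]-162,b[0]+56)-4/112),3),'r',np.hypot(b[2]-162,b[0]+56).round(1))
E
python3 -c "
from h import *
cradle(); knob()"
```

```text
t 24.9 tcp [ 444.  -281.9  507. ] tip [ 544.4 -261.1  379.1] axes z [ 0.613  0.126 -0.78 ] y [-0.199  0.98   0.003] F [-0.2  0.   0. ] grip 86.8 0.0
slide cm [-52.1   26.62 -36.31] rot [-0.038  0.172  0.   ] target tcp [-77.1 -15.6 143.9]
top 1063
577 c(u,y,v) [  1.3  -0.2 157.6] n [-0.007  0.02   1.   ] ext [[-35.9, -19.7, 155.6], [37.9, 19.0, 159.5]]
239 c(u,y,v) [ 39.7  -0.9 105.7] n [1.    0.005 0.005] ext [[37.8, -18.7, 47.0], [41.0, 18.2, 155.4]]
scene 1092
593 c(u,y,v) [  3.2   0.9 156.2] n [0.012 0.012 1.   ] ext [[-36.0, -19.2, 154.0], [40.3, 21.6, 158.2]]
230 c(u,y,v) [ 40.9   0.7 104.1] n [ 1.    -0.002  0.009] ext [[38.7, -17.2, 51.3], [42.1, 18.5, 158.6]]
tcp [ -9.6   0.5 478.4]
grasp [  6.6   1.7 315.2]
body- [-35.8   1.3 362.2]
toolaxes in cradle [[-0.996, -0.002, 0.099], [-0.001, 1.0, 0.008], [-0.099, 0.008, -0.996]]
top 4
scene 0
```

>>> {"name": "step_arm", "arguments": {
  "slide": [
    [-2.2, -0.48, -1.46],
    [-2.2, -0.48, -1.46],
    [-2.2, -0.48, -1.46],
    [-2.2, -0.48, -1.46],
    [0, 0, 0],
    [0.57, 0.11, -0.9],
    [0.57, 0.11, -0.9],
    [0, 0, 0]
  ],
  "rot": [
    [0, 0, 0],
    [0, 0, 0],
    [0, 0, 0],
    [0, 0, 0],
    [0, 0, 0],
    [0, 0, 0],
    [0, 0, 0],
    [0, 0, 0]
  ]
}}

```text
clock: 25.9
tcp_pos: [382.2, -295.5, 435.6]
tool_rot: [0.327, -0.095, 0.939, 0.038]
wrist_force: [0.1, 0.5, -0.0]
grip_width: 86.9
grasp_force: 0.0
```

```bash
cat >> h.py <<'E'
def at(L=172,tgt=None):
    s=arm.state();q=s['tool_rot'];C=R.from_quat(np.r_[q[1:],q[0]]);p=(s['tcp_pos']+C.apply([0,0,L])-HOME)@D
    print(round(float(s['clock']),2),'point uyv',p.round(1),'F',np.round(s['wrist_force'],1),'grip',round(float(s['grip_width']),1))
    if tgt is not None: print('slide cm to',np.round(tgt,1),(D@(np.array(tgt)-p)/10).round(2))
def kn(phi): return np.array([-56+112*np.cos(phi)-4*np.sin(phi),0,162+112*np.sin(phi)+4*np.cos(phi)])
E
python3 -c "
from h import *
at(tgt=[-100,.3,264.5]); knob()"
```

```text
25.9 point uyv [-85.    0.6 283. ] F [ 0.1  0.5 -0. ] grip 86.9
slide cm to [-100.     0.3  264.5] [-0.24 -0.08 -2.37]
top 90 knob [ 483.3 -277.   277.6] uyv [-101.4   -3.1  265.8] angle 1.947 r 113.3
scene 77 knob [ 488.7 -271.9  276.8] uyv [-96.5   0.8 261.7] angle 1.921 r 107.6
```

>>> {"name": "step_arm", "arguments": {
  "slide": [
    [-1.2, -0.3, -0.8],
    [0.4, 0.05, -0.7],
    [0.5, 0.1, -0.8],
    [0, 0, 0],
    [0, 0, 0],
    [0, 0, 0],
    [0, 0, 0],
    [0, 0, 0]
  ],
  "rot": [
    [0, 0, 0],
    [0, 0, 0],
    [0, 0, 0],
    [0, 0, 0],
    [0, 0, 0],
    [0, 0, 0],
    [0, 0, 0],
    [0, 0, 0]
  ]
}}

```text
clock: 26.8
tcp_pos: [378.4, -298.5, 413.8]
tool_rot: [0.328, -0.094, 0.939, 0.036]
wrist_force: [-0.0, -0.5, 0.5]
grip_width: 87.0
grasp_force: 0.0
```

```bash
python3 -c "
from h import *
at(tgt=[-100,-.5,264.5])"
```

```text
26.8 point uyv [-100.6   -2.4  267.1] F [-0.  -0.5  0.5] grip 87.0
slide cm to [-100.    -0.5  264.5] [ 0.15  0.22 -0.19]
```

>>> {"name": "step_arm", "arguments": {
  "slide": [
    [0.15, 0.2, -0.2],
    [0, 0, 0],
    [0, 0, 0],
    [0, 0, 0],
    [0, 0, 0],
    [0, 0, 0],
    [0, 0, 0],
    [0, 0, 0]
  ],
  "rot": [
    [0, 0, 0],
    [0, 0, 0],
    [0, 0, 0],
    [0, 0, 0],
    [0, 0, 0],
    [0, 0, 0],
    [0, 0, 0],
    [0, 0, 0]
  ],
  "jaw": 255
}}

```text
clock: 27.6
tcp_pos: [379.9, -296.4, 411.5]
tool_rot: [0.328, -0.094, 0.939, 0.036]
wrist_force: [-0.4, 0.1, 0.2]
grip_width: 31.1
grasp_force: 0.0
```

```bash
python3 - <<'E'
from h import *
at()
s=arm.state();q=s['tool_rot'];C=R.from_quat(np.r_[q[1:],q[0]]);p=(s['tcp_pos']+C.apply([0,0,172])-HOME)@D
ph=np.arctan2(p[2]-162,p[0]+56)-4/112; print('phi',ph)
P=[kn(a) for a in np.linspace(1.94,0,17)]
for i in range(16): print(i,(D@(P[i+1]-P[i])/10).round(2).tolist())
E
```

```text
27.6 point uyv [-100.2   -0.5  264.2] F [-0.4  0.1  0.2] grip 31.1
phi 1.943644219206163
0 [0.81, 0.16, 1.08]
1 [0.93, 0.19, 0.97]
2 [1.04, 0.21, 0.85]
3 [1.13, 0.23, 0.72]
4 [1.21, 0.24, 0.57]
5 [1.27, 0.25, 0.42]
6 [1.31, 0.26, 0.26]
7 [1.33, 0.27, 0.1]
8 [1.33, 0.27, -0.07]
9 [1.31, 0.26, -0.23]
10 [1.28, 0.25, -0.39]
11 [1.22, 0.24, -0.55]
12 [1.15, 0.23, -0.69]
13 [1.06, 0.21, -0.83]
14 [0.95, 0.19, -0.95]
15 [0.83, 0.17, -1.06]
```

>>> {"name": "step_arm", "arguments": {
  "slide": [
    [0, 0, 0],
    [0, 0, 0],
    [0.81, 0.16, 1.08],
    [0.93, 0.19, 0.97],
    [1.04, 0.21, 0.85],
    [1.13, 0.23, 0.72],
    [1.21, 0.24, 0.57],
    [0, 0, 0]
  ],
  "rot": [
    [0, 0, 0],
    [0, 0, 0],
    [0, 0, 0],
    [0, 0, 0],
    [0, 0, 0],
    [0, 0, 0],
    [0, 0, 0],
    [0, 0, 0]
  ],
  "jaw": 255
}}

```text
clock: 28.4
tcp_pos: [432.4, -284.6, 454.2]
tool_rot: [0.328, -0.095, 0.939, 0.036]
wrist_force: [1.7, 3.3, -1.2]
grip_width: 22.2
grasp_force: 30.0
```

```bash
python3 - <<'E'
from h import *
at(tgt=kn(1.334)); knob()
E
```

```text
28.4 point uyv [-31.7   1.  270.7] F [ 1.7  3.3 -1.2] grip 22.2
slide cm to [-33.6   0.  271.8] [-0.2  -0.14 -0.01]
top 28 knob [ 541.9 -268.4  320.3] uyv [-28.4  -6.1 269.4] angle 1.284 r 110.9
scene 57 knob [ 539.1 -262.8  318.8] uyv [-3.06e+01 -1.00e-01  2.69e+02] angle 1.302 r 110.0
```

>>> {"name": "step_arm", "arguments": {
  "slide": [
    [1.1, 0.2, 0.42],
    [1.31, 0.2, 0.26],
    [1.33, 0.25, 0.1],
    [1.33, 0.25, -0.07],
    [1.31, 0.26, -0.23],
    [1.28, 0.25, -0.39],
    [1.22, 0.24, -0.55],
    [0, 0, 0]
  ],
  "rot": [
    [0, 0, 0],
    [0, 0, 0],
    [0, 0, 0],
    [0, 0, 0],
    [0, 0, 0],
    [0, 0, 0],
    [0, 0, 0],
    [0, 0, 0]
  ]
}}

```text
clock: 29.3
tcp_pos: [522.0, -267.1, 450.1]
tool_rot: [0.33, -0.095, 0.939, 0.037]
wrist_force: [2.9, 5.9, 2.7]
grip_width: 22.2
grasp_force: 30.0
```

```bash
python3 - <<'E'
from h import *
at(tgt=kn(.485)); knob()
E
```

```text
29.3 point uyv [ 43.3   0.8 217.6] F [2.9 5.9 2.7] grip 22.2
slide cm to [ 41.2   0.  217.8] [-0.17 -0.12 -0.1 ]
top 0
scene 29 knob [ 619.8 -246.1  316.4] uyv [ 37.2   0.4 222.1] angle 0.537 r 110.9
```

>>> {"name": "step_arm", "arguments": {
  "slide": [
    [1.0, 0.08, -0.75],
    [1.06, 0.17, -0.83],
    [0.95, 0.17, -0.95],
    [0.83, 0.17, -1.06],
    [0.21, 0.04, -0.34],
    [0, 0, 0],
    [0, 0, 0],
    [0, 0, 0]
  ],
  "rot": [
    [0, 0, 0],
    [0, 0, 0],
    [0, 0, 0],
    [0, 0, 0],
    [0, 0, 0],
    [0, 0, 0],
    [0, 0, 0],
    [0, 0, 0]
  ]
}}

```text
clock: 30.2
tcp_pos: [562.8, -259.2, 412.2]
tool_rot: [0.331, -0.096, 0.938, 0.038]
wrist_force: [6.6, 9.5, 4.1]
grip_width: 22.0
grasp_force: 30.0
```

```bash
python3 - <<'E'
from h import *
at(tgt=kn(0)); knob()
E
```

```text
30.2 point uyv [ 58.2   0.7 163.2] F [6.6 9.5 4.1] grip 22.0
slide cm to [ 56.   0. 166.] [-0.32 -0.14  0.11]
top 0
scene 24 knob [ 662.5 -237.6  281.8] uyv [ 54.9   0.5 169.3] angle 0.03 r 111.1
```

>>> {"name": "step_arm", "arguments": {
  "slide": [
    [0.1, -0.1, -0.3],
    [0.1, 0, -0.3],
    [0.1, 0, -0.15],
    [0, 0, 0],
    [0, 0, 0],
    [0, 0, 0],
    [0, 0, 0],
    [0, 0, 0]
  ],
  "rot": [
    [0, 0, 0],
    [0, 0, 0],
    [0, 0, 0],
    [0, 0, 0],
    [0, 0, 0],
    [0, 0, 0],
    [0, 0, 0],
    [0, 0, 0]
  ]
}}

```text
clock: 31.1
tcp_pos: [565.6, -258.9, 407.6]
tool_rot: [0.331, -0.097, 0.938, 0.038]
wrist_force: [-14.7, 13.1, 23.3]
grip_width: 21.8
grasp_force: 30.0
```

```bash
python3 - <<'E'
from h import *
at(tgt=kn(0)); knob()
E
```

```text
31.1 point uyv [ 58.    0.6 157.8] F [-14.7  13.1  23.3] grip 21.8
slide cm to [ 56.   0. 166.] [-0.59 -0.18  0.58]
top 0
scene 23 knob [ 664.2 -236.5  279.7] uyv [ 55.3   1.2 166.6] angle 0.005 r 111.4
```

The clamp has hit its stop: about 27 N along the axis and knob angle about 0.005. Letting go and withdrawing.

>>> {"name": "step_arm", "arguments": {
  "slide": [
    [-0.1, 0, 0.2],
    [-0.1, 0, 0.2],
    [0, 0, 0],
    [0, 0, 0],
    [0, 0, 0],
    [0, 0, 0],
    [0, 0, 0],
    [0, 0, 0]
  ],
  "rot": [
    [0, 0, 0],
    [0, 0, 0],
    [0, 0, 0],
    [0, 0, 0],
    [0, 0, 0],
    [0, 0, 0],
    [0, 0, 0],
    [0, 0, 0]
  ],
  "jaw": 0
}}

```text
clock: 32.0
tcp_pos: [561.3, -264.4, 405.7]
tool_rot: [0.327, -0.094, 0.94, 0.036]
wrist_force: [0.3, 0.1, -0.7]
grip_width: 78.1
grasp_force: 0.0
```

>>> {"name": "step_arm", "arguments": {
  "slide": [
    [-0.5, -0.1, 0.8],
    [-1, -0.2, 1.6],
    [-2, -0.4, 3.2],
    [-2, -0.4, 3.2],
    [-3, 0, 3],
    [-4, 3, 2],
    [-4, 4, 0],
    [-3, 4, 0]
  ],
  "rot": [
    [0, 0, 0],
    [0, 0, 0],
    [0, 0, 0],
    [0, 0, 0],
    [0, 0, 0],
    [0, 0, 0],
    [0, 0, 0],
    [0, 0, 0]
  ]
}}

```text
clock: 32.8
tcp_pos: [407.1, -207.9, 529.7]
tool_rot: [0.315, -0.087, 0.945, 0.036]
wrist_force: [1.6, 3.0, -2.0]
grip_width: 86.6
grasp_force: 0.0
```

```bash
python3 - <<'E'
from h import *
cradle(); knob()
a=grab('top');save(a,'end',(150,100,470,340),2.4)
E
```

```text
t 32.8 tcp [ 407.1 -207.9  529.7] tip [ 503.5 -187.7  398.6] axes z [ 0.588  0.123 -0.799] y [-0.186  0.982  0.014] F [ 1.6  3.  -2. ] grip 86.6 0.0
slide cm [-48.41  19.22 -38.58] rot [-0.042  0.139  0.014] target tcp [-77.1 -15.6 143.9]
top 612
271 c(u,y,v) [  3.3   5.  148.9] n [-0.     0.022  1.   ] ext [[-36.1, -21.5, 146.8], [39.4, 20.3, 150.8]]
184 c(u,y,v) [39.8  1.2 87.1] n [-1.    -0.008  0.006] ext [[38.2, -17.4, 37.0], [41.0, 17.1, 144.7]]
scene 548
307 c(u,y,v) [  5.3   1.2 148.4] n [ 0.006 -0.017  1.   ] ext [[-36.1, -19.8, 146.3], [39.2, 22.7, 150.5]]
100 c(u,y,v) [40.8  5.5 95.5] n [ 1.    -0.009  0.007] ext [[38.9, -17.3, 43.9], [42.0, 20.4, 146.2]]
tcp [-12.8  91.7 509.6]
grasp [ -3.2  92.7 345.8]
body- [-43.7  92.5 394.6]
toolaxes in cradle [[-0.999, 0.001, 0.059], [0.001, 1.0, 0.006], [-0.059, 0.006, -0.999]]
top 83 knob [ 665.4 -240.6  280.5] uyv [ 56.   -3.1 167. ] angle 0.009 r 112.1
scene 91 knob [ 666.1 -238.6  279.5] uyv [ 56.4  -1.2 165.6] angle -0.004 r 112.4
```

View pics/end.png

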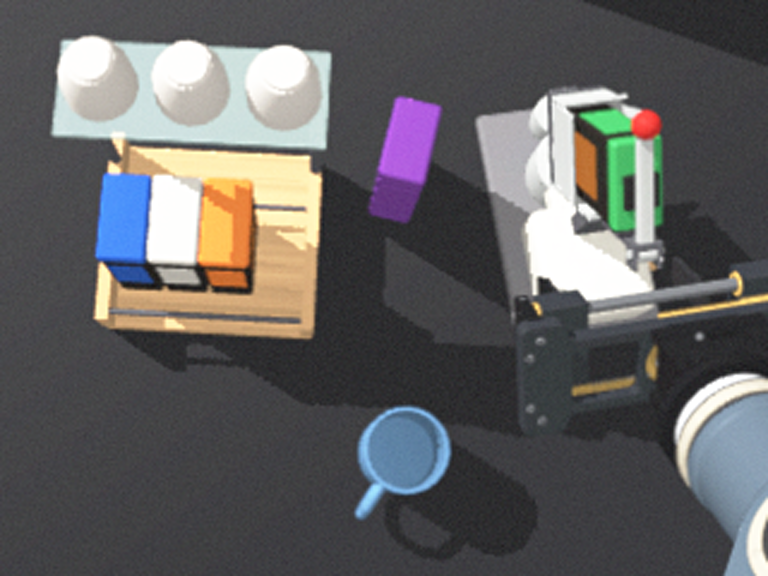

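The final picture shows the clamp closed over the green lid, with the knob at crop (646,124) and the lid at v≈149 (driven home, about 9 mm lower by the cameras). The other three cassettes at (100-250, 175-290), the mug at (403,450) and the purple box haven't moved, and the robot is clear. Letting the arm settle, then handing in.

>>> {"name": "step_arm", "arguments": {
  "slide": [
    [0, 0, 0],
    [0, 0, 0],
    [0, 0, 0],
    [0, 0, 0],
    [0, 0, 0],
    [0, 0, 0],
    [0, 0, 0],
    [0, 0, 0]
  ],
  "rot": [
    [0, 0, 0],
    [0, 0, 0],
    [0, 0, 0],
    [0, 0, 0],
    [0, 0, 0],
    [0, 0, 0],
    [0, 0, 0],
    [0, 0, 0]
  ]
}}

```text
clock: 33.85
tcp_pos: [410.3, -200.5, 529.4]
tool_rot: [0.313, -0.094, 0.944, 0.038]
wrist_force: [0.1, 1.1, 0.6]
grip_width: 87.2
grasp_force: 0.0
```

```bash
python3 -c "
from h import *
print(arm.close_job())"
```

```text
the job is handed in; nothing more can be done
None
```

The job is handed in at about 34 s of the 72 s, with no verdict returned: by the cameras the green cassette is home with the clamp closed on it and nothing else moved, but on the way it struck the clamp hinge and the cradle bed and slipped in the grip, so I let go and regripped it on the seat before closing the clamp.

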